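# Wind the bench timer to its mark and click its splash cover home

## Robot

A 6-joint arm with a two-finger parallel gripper is mounted at the origin on the work surface. World frame = base frame: x ahead of the robot, y to its left, z up, the work surface at z = 0. Lengths are in mm, angles in rad, forces in N, time in s.
With the tool pointing down it reaches from about 275 to 750 mm from the base axis. Payload 10.2 kg.
Tool frame: the origin (TCP) lies at the very end of the fingers, on their centre line; the grasp point (between the pads) lies 19 mm behind it; z points along the fingers, y is the direction in which the jaws open and shut (so a half turn about z gives the same grasp; the last joint's range is limited). The gripper opens to 85 mm and grips with 20 to 120 N. Pads are 22 mm wide; open, the fingers measure 114 mm over their backs; the gripper's body (76 mm by 85 mm) begins 54 mm behind the grasp point. The pads swing forward as they close: fully open they stand 13 mm farther back than shut.
Start: joints at [-1.452, 0.313, 1.498, -0, 1.331, -0.223], TCP at [175.959, -494.641, 231.294] pointing down, gripper open.
Joint ranges: [-2.94, 2.94], [-0.97, 2.17], [0.19, 2.56], [-1.23, 4.37], [0.02, 3.11], [-2.88, 2.88]. Speed limits (rad/s): [2.39, 2.39, 3.01, 3.14, 3.14, 3.14].

## Interface

Orientations are given as a unit quaternion [w, x, y, z].
In Python, from rig import sensors, imaging, ctrl gives the robot as it stands.
- The arm moves only by the shell command python3 -m creep 'ROWS' [FORCE]. ROWS is JSON, a list of rows, each an object with "grip": the finger opening in mm, from 0 to 85.4; "linear": the shift along the tool's x, y, z in mm, a list of three; "rot": the turn, a rotation vector about the tool's x, y, z in rad, a list of three. A call has 1 to 12 rows; each row shifts and turns the commanded pose from where the row before left it, along the tool's axes as they then stand; what a row does not reach is not made up. A row lasts 1/12 s, in which the tool goes at most 41.7 mm and 7.16 degrees, less where a joint would pass 70% of its speed; a pose out of reach is approached as far as the arm can. A call with a gripper value outside its range is refused whole. The fingers move at their own pace and stop on an object; FORCE is the grip in N (left out, the last holds). Time passes only in rows, so rows that do not move let the fingers close. It gives the time, the measured TCP pose, the force and the opening at its end, in the units of the state.
- sensors.sense(): the state, without advancing time (a new reading comes with each control period).
- imaging.capture(name): name is "side" or "top"; returns (picture, depth): 384x512x3 uint8, red, green, blue; 384x512 float32, mm along the optical axis (not along the pixel's ray), 0 where there is no reading.
- imaging.camera_params(name): a dict with "intrinsics" (3x3 intrinsics, pixels), "k1" (the pictures are not rectified: a ray, as slopes to the right and down, at radius r is drawn at 1 + k1 r^2 times it, then the intrinsics apply), "R" (3x3) and "t" (3): a world point X has camera coordinates R X + t. Camera axes: x right, y down, z forward; pixel columns grow to the right and rows downward; lengths in mm; the calibration is good to about 2 mm. A picture is of the moment at which its call begins. camera_params takes no time and is no camera call.
- ctrl.finish_job(): hands the job in, once; it reports no verdict.
The state is a dict: "time_s": time; "joints": joint angles; "dq": joint speeds; "tau": joint torques, N m; "eef_pos": TCP position; "ee_rot": TCP orientation; "force": force on the tool from outside, world axes, zero at the start; "wrist_torque": the same for the moment, N m; "grip_width": opening from 0.0 (shut) to 1.0 (fully open).
Only numpy, scipy, OpenCV 4.12 (cv2) and the standard library are available. Lean on these libraries where they do the work, as an engineer would, in place of code of your own. Each camera call takes 0.05 s, during which the arm holds its last target.

## Task

Start the wind-up timer on the checking bench: keep it pressed firmly down on the bench so that it does not spin or creep, and turn its knob clockwise until the white pointer stands at the red set-marker. Then put the clear splash cover squarely over the dial and push it straight down until both side hooks click over its feet, and let go. The timer must stay where it stands and face as it does now, and the glasses and crockery around must be left alone.

Things in the scene. Friction and masses are not known exactly. Their poses are not given: they have to be found in the camera images.
- timer: Free-standing square wind-up timer, grey, 90 x 90 mm, about 0.3 kg, on four rubber feet. Origin: centre of its underside; z up, -x is its front (aluminium strip), +y its left flank. Housing deck at z = 36 mm; on it a white dial plate 70 x 70 mm, top at z = 40 mm. A blue snap hook stands at the middle of the left and the right flank (see the hooks' joints).
- knob_grip (a point): On the knob's vertical axis (the timer's centre), 57.5 mm above the timer's underside, inside the grip bar. Black knob: a round skirt 58 mm across, top at z = 44.5 mm, with an upright grip bar 48 mm long, 12 mm thick, 24 mm high (z = 44.5 to 68.5 mm). The bar lies along this point's x axis; +x is the end with the white pointer line.
- knob (a joint): Turn of the knob, rad, 0 to 5.2, growing clockwise from above; at 0 the pointer points to the timer's +x, at q it points q clockwise of that. Stays where left. Stiff (0.3 N m, so grip it firmly) on a light timer: turned without pressing down, the whole timer spins along; a steady downward push of 13 to 20 N on the knob holds it still.
- knob_pointer (a point): Tip of the white pointer: a point that turns with the knob, 30 mm from its axis at the height of the skirt, in the direction of the bar's pointer end.
- marker (a joint): Where the red set-marker stands, same scale and sense as joint knob: the knob is right when its value equals this. The marker lies flush in the dial face; it is not to be moved and cannot be gripped.
- mark_point (a point): The red set-marker: point 30 mm from the knob's axis in the marker's direction, at the same height as the pointer's tip. The knob is right when its pointer tip lies at this point.
- timer_front (a point): Point on the middle of the timer's front face, 45 mm before its centre, 20 mm above the bench: shows whether the timer has spun or crept.
- timer_back (a point): Point on the middle of the timer's rear face, 45 mm behind its centre, 20 mm above the bench.
- cover: Loose clear splash cover, 0.09 kg, mouth down: box 82 x 82 x 45 mm high, inside 76 x 76 x 42 mm. Origin: centre of its lower edge; z up. White foot lugs at its +y and -y walls: 24 mm along x, 5 mm out, 5 mm high. Goes on centred over the timer with its lugs at the hooks, either way round, around the dial plate (3 mm play a side); home when its origin is 36 mm above the timer's.
- cover_grip (a point): Middle of the cover's white grip rib, 59 mm above the cover's lower edge. The rib stands on the middle of the roof: 48 mm long (along the cover's y), 12 mm thick (along its x), 26 mm high (45 to 71 mm above the lower edge).
- hook_left (a joint): Outward bend of the timer's left (+y) snap hook, rad: 0 at rest, about 0.09 while a lug passes, back near 0 once clicked. Hook: y = 43 to 51 mm, 14 mm wide, top at z = 52 mm with a slanted head. The lugs meet the heads with the cover about 12 mm above home; pushing past both takes about 8 to 15 N; they click in the last 1 to 2 mm.
- hook_right (a joint): The same for the right (-y) hook.
- shaker: Bystander: steel cocktail shaker, 82 mm across, 190 mm tall, upright between the timer's and the cover's places. Origin: centre of its underside.
- tumbler_a: Bystander: glass tumbler 74 mm across, 90 mm tall, close before or behind the timer or the cover. Origin: centre of its underside.
- ramekins: Bystander: two stacked white ramekins, 82 mm across, 60 mm tall in all, close before or behind the timer or the cover. Origin: centre of their underside.
- tumbler_b: Bystander: glass tumbler 74 mm across, 90 mm tall, close before or behind the timer or the cover. Origin: centre of its underside.
- wineglass: Bystander: stemmed wine glass, 72 mm across, 165 mm tall, behind the cover. Origin: centre of its foot.
- pepper_mill: Bystander: dark wooden pepper mill, 56 mm across, 203 mm tall, upright at the left rear. Origin: centre of its underside.
- plates: Bystander: stack of white plates, 170 mm across, 46 mm high, on the left of the bench. Origin: centre of its underside.
Things that resemble listed ones, but are neither listed nor needed, are in the scene too. What is shaped like the cover but purple is not meant.

How it is judged:
By the outcome, as a careful person would: the job done as asked, in the order asked, and still so for the second after the job is handed in, with the robot touching nothing.
It also fails if it takes over 72 s, if anything falls off the work surface, if the arm or the gripper's body presses on something with over 40 N, if the wrist force passes 120 N, or if a joint passes its speed limit or range.

## Working session

There is one attempt and no reset: what is moved stays moved. The work goes in short steps, Python scripts to look and compute and a shell command to move; the robot and the scene stay as the last step left them, time stands still between calls to the robot, and variables do not carry over. Pictures are saved under pics/ and viewed, and the job is handed in when it is done.

```bash
mkdir -p pics; ls; python3 - <<'E'
from rig import sensors, imaging
import cv2,numpy as np
print(sensors.sense())
for n in("side","top"):
    p,d=imaging.capture(n); cv2.imwrite(f"pics/{n}0.png",cv2.cvtColor(p,cv2.COLOR_RGB2BGR)); np.savez(f"{n}0.npz",p=p,d=d)
    print(n,imaging.camera_params(n))
E
```

```text
pics
{'time_s': 0.0, 'joints': array([-1.45238697e+00,  3.13463812e-01,  1.49847743e+00,  6.73849888e-06,
        1.33098166e+00, -2.23403560e-01]), 'dq': array([ 0.00023881,  0.00118062, -0.00158297, -0.00148519,  0.00059214,
        0.00038207]), 'tau': array([ 5.64650713e-05, -4.12265539e+01, -2.59741294e+01, -1.96023780e-04,
        4.14313894e-03, -1.85411733e-05]), 'eef_pos': array([ 175.93379114, -494.36031381,  230.71281953]), 'ee_rot': array([-6.64032843e-04,  9.85430923e-01,  1.70074845e-01,  3.81686670e-05]), 'force': array([ 0.05193509, -0.47144117,  0.3715414 ]), 'wrist_torque': array([-0.04196417, -0.05919563,  0.01937669]), 'grip_width': 1.0031543793854485}
side {'intrinsics': array([[473.25810509,   0.        , 254.18503053],
       [  0.        , 473.25810509, 194.35654433],
       [  0.        ,   0.        ,   1.        ]]), 'k1': 0.00019229245401900078, 'R': array([[-0.96568078, -0.25956736, -0.00924235],
       [-0.19175845,  0.73650554, -0.64868196],
       [ 0.17518371, -0.6246474 , -0.76100347]]), 't': array([ 553.47292154,   82.9724554 , 1528.39623643])}
top {'intrinsics': array([[375.13711669,   0.        , 254.03358533],
       [  0.        , 375.13711669, 194.10199768],
       [  0.        ,   0.        ,   1.        ]]), 'k1': 0.0028476940644798034, 'R': array([[-0.00324788, -0.99978035, -0.02070522],
       [-0.99896808,  0.00418184, -0.04522486],
       [ 0.04530151,  0.02053697, -0.99876224]]), 't': array([ 126.40113785,  538.28751209, 1275.07836508])}
```

View pics/side0.png

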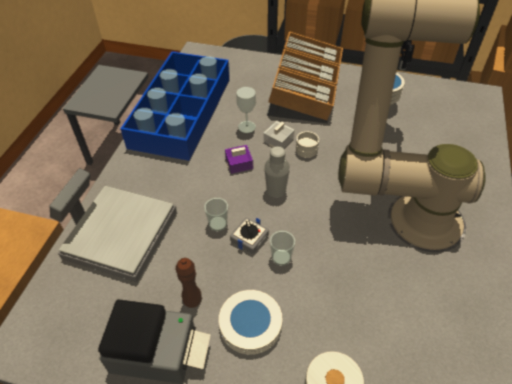

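View pics/top0.png

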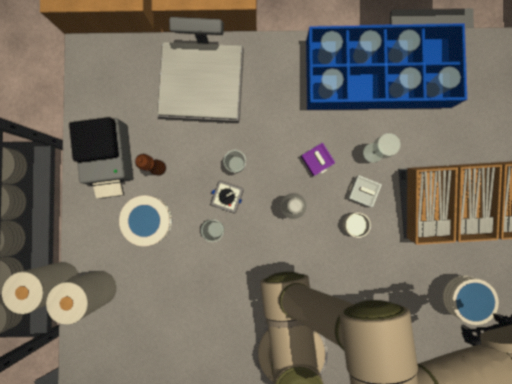

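The timer is at top (227,197) / side (250,234). There are two cover-shaped things: a purple one at top (318,160), which the task excludes, and a clear/white one at top (365,191) / side (279,135). I take the second as the cover and will confirm it in crops.

```bash
cat > h.py <<'E'
import numpy as np,cv2
from rig import imaging
def cam(n):
    c=imaging.camera_params(n); return c
def ray(n,uv):
    c=cam(n);K=c["intrinsics"]
    p=cv2.undistortPoints(np.array([[uv]],float),K,np.array([c["k1"],0,0,0,0.]))[0,0]
    R=np.array(c["R"]);o=-R.T@np.array(c["t"]); return o,R.T@np.array([p[0],p[1],1.])
def plane(n,uv,z):
    o,d=ray(n,uv); return o+d*(z-o[2])/d[2]
def proj(n,X):
    c=cam(n); R=np.array(c["R"]); return cv2.projectPoints(np.atleast_2d(np.array(X,float)),cv2.Rodrigues(R)[0],np.array(c["t"],float),c["intrinsics"],np.array([c["k1"],0,0,0,0.]))[0][:,0]
def crop(n,p,u,v,w,h,s,fn):
    cv2.imwrite(fn,cv2.resize(cv2.cvtColor(p[v:v+h,u:u+w],cv2.COLOR_RGB2BGR),None,fx=s,fy=s,interpolation=cv2.INTER_CUBIC))
E
python3 - <<'E'
import numpy as np,cv2
from h import crop
t=np.load('top0.npz')['p'];s=np.load('side0.npz')['p']
import cv2
def c(p,u,v,w,h,k): return cv2.resize(p[v:v+h,u:u+w],None,fx=k,fy=k,interpolation=cv2.INTER_CUBIC)
a=np.vstack([np.hstack([c(t,207,177,40,40,7.5),c(t,345,170,40,40,7.5)]),np.hstack([c(s,225,210,50,50,6),c(s,255,105,50,50,6)])])
cv2.imwrite('pics/crops.png',a[:,:,::-1])
E
```

```text
(no output)
```

View pics/crops.png

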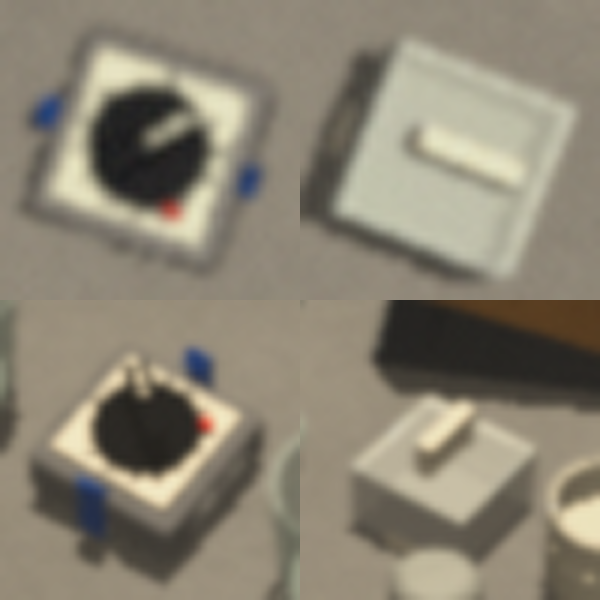

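The crops confirm the cover is clear/grey with a white rib, at top (365,191). The timer's knob has its pointer toward the upper right, at about top (232,194). The red marker is at about top (230,205), so it is roughly 100° clockwise of the pointer.

```bash
cat > meas.py <<'E'
import numpy as np,cv2,sys
from h import *
def up(p,u,v,w,h,k=8): return cv2.resize(p[v:v+h,u:u+w],None,fx=k,fy=k,interpolation=cv2.INTER_CUBIC)
def cen(m,u,v,k=8):
    ys,xs=np.nonzero(m); return (u+(xs.mean()+.5)/k-.5, v+(ys.mean()+.5)/k-.5),len(xs)/k/k
def big(m):
    c=max(cv2.findContours(m.astype(np.uint8),cv2.RETR_EXTERNAL,cv2.CHAIN_APPROX_NONE)[0],key=cv2.contourArea); return c
def W(n,c,u,v,z,k=8): # contour to world
    return np.array([plane(n,(u+(x+.5)/k-.5,v+(y+.5)/k-.5),z)[:2] for x,y in c])
def timer(n,p,u,v,w=44,h=44):
    I=up(p,u,v,w,h).astype(int);r,g,b=I[...,0],I[...,1],I[...,2]
    red=(r-g>60)&(r-b>50);blue=(b-r>45)
    q,a=cen(red,u,v);print(n,'red',q,a,plane(n,q,40).round(1))
    nl,L,S,C=cv2.connectedComponentsWithStats(blue.astype(np.uint8))
    for i in range(1,nl):
        if S[i,4]>200:
            x=(u+(C[i,0]+.5)/8-.5,v+(C[i,1]+.5)/8-.5);print(' blue',np.round(x,1),S[i,4]/64,plane(n,x,52).round(1),plane(n,x,40).round(1))
    white=(r+g+b>480)
    hull=cv2.convexHull(big(white|red))[:,0]
    wd=W(n,hull,u,v,40).astype(np.float32);R=cv2.minAreaRect(wd);print(' dial',np.round(R[0],1),np.round(R[1],1),R[2])
    dark=(r+g+b<150)
    c=big(dark)[:,0]
    print(' knob dark minCircle at z44.5',cv2.minEnclosingCircle(W(n,c,u,v,44.5).astype(np.float32)))
if __name__=='__main__':
    timer('top',np.load('top0.npz')['p'],205,175); timer('side',np.load('side0.npz')['p'],228,212)
    t=np.load('top0.npz')['p']
    # cover
    I=up(t,345,170,40,40).astype(int);s=I.sum(2)
    import sys
    for th in (480,520,560,600):
        m=s>th; c=big(m)[:,0]; R=cv2.minAreaRect(W('top',c,345,170,45).astype(np.float32));R2=cv2.minAreaRect(W('top',c,345,170,71).astype(np.float32));print(th,'cover',R,R2)
E
python3 meas.py
```

```text
top red (np.float64(229.38546650717703), np.float64(204.61453349282297)) 3.265625 [502.5 206.9  40. ]
 blue [213.  191.5] 6.015625 [546.4 260.8  52. ] [547.1 262.3  40. ]
 blue [239.7 200.7] 3.234375 [515.  171.5  52. ] [515.4 172.2  40. ]
 dial [531.4 216.6] [73.9 73.9] 70.6740493774414
 knob dark minCircle at z44.5 ((530.75830078125, 217.6383819580078), 24.19851303100586)
side red (np.float64(258.8177083333333), np.float64(230.17881944444446)) 5.625 [503.3 203.5  40. ]
 blue [257.5 220. ] 8.078125 [514.9 175.4  52. ] [517.3 166.6  40. ]
 blue [239.5 240.8] 4.984375 [547.2 264.9  52. ] [549.9 256.9  40. ]
 dial [532.  214.6] [73.7 74. ] 71.0608139038086
 knob dark minCircle at z44.5 ((531.0274658203125, 217.3389434814453), 25.35814094543457)
480 cover ((547.4713134765625, -247.84622192382812), (83.2174072265625, 83.13893127441406), 67.76461791992188) ((546.081787109375, -240.6851806640625), (81.49401092529297, 81.4171371459961), 67.76459503173828)Traceback (most recent call last):
  File "meas.py", line 31, in <module>
    m=s>th; c=big(m)[:,0]; R=cv2.minAreaRect(W('top',c,345,170,45).astype(np.float32));R2=cv2.minAreaRect(W('top',c,345,170,71).astype(np.float32));print(th,'cover',R,R2)
                                             ~^^^^^^^^^^^^^^^^^^^^
  File "meas.py", line 9, in W
    return np.array([plane(n,(u+(x+.5)/k-.5,v+(y+.5)/k-.5),z)[:2] for x,y in c])
                     ~~~~~^^^^^^^^^^^^^^^^^^^^^^^^^^^^^^^^^^^
  File "h.py", line 10, in plane
    o,d=ray(n,uv); return o+d*(z-o[2])/d[2]
        ~~~^^^^^^
  File "h.py", line 6, in ray
    c=cam(n);K=c["intrinsics"]
  File "h.py", line 4, in cam
    c=imaging.camera_params(n); return c
ValueError: time passes only in moves, steps and waits
```

```bash
python3 - <<'E'
import numpy as np,cv2
from h import *
t=np.load('top0.npz');s=np.load('side0.npz')
from meas import up
a=np.hstack([up(t['p'],207,177,40,40,10),up(s['p'],228,212,40,40,10)])
b=up(s['p'],210,75,120,130,1)
cv2.imwrite('pics/t1.png',a[:,:,::-1])
cv2.imwrite('pics/c1.png',np.hstack([up(t['p'],335,120,80,120,5),up(s['p'],220,85,80,120,5)])[:,:,::-1])
E
```

```text
(no output)
```

View pics/t1.png

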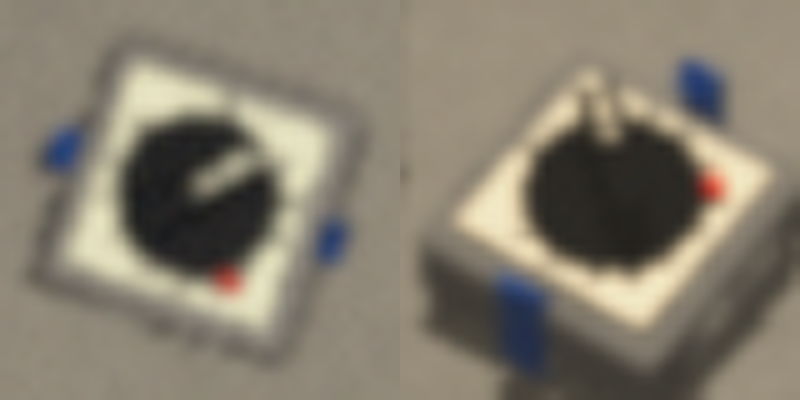

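View pics/c1.png

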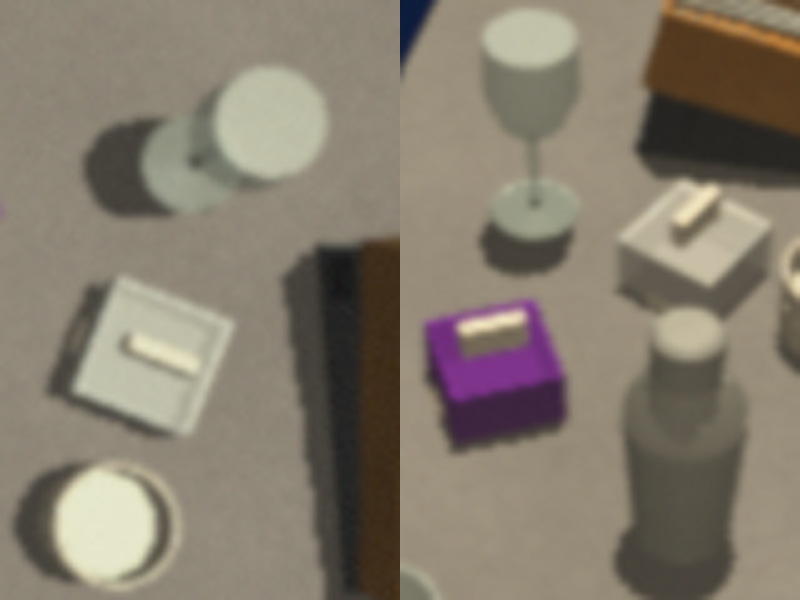

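```bash
python3 - <<'E'
from rig import imaging
import pickle
pickle.dump({n:imaging.camera_params(n) for n in('side','top')},open('cams.pkl','wb'))
E
sed -i 's/^from rig import imaging/import pickle\nCAMS=pickle.load(open("\.\/cams.pkl","rb"))/; s/c=imaging.camera_params(n); return c/return CAMS[n]/' h.py
cat >> meas.py <<'E'
def obj(p,u,v,w,h,mf,n,z,k=8):
    I=up(p,u,v,w,h,k).astype(int);m=mf(I);c=big(m)[:,0]
    mm=np.zeros(m.shape,np.uint8);cv2.drawContours(mm,[c[:,None]],-1,1,-1)
    ys,xs=np.nonzero(mm);q=W(n,list(zip(xs,ys))[::5],u,v,z,k)
    e,V=np.linalg.eigh(np.cov(q.T));return q.mean(0),np.degrees(np.arctan2(V[1,1],V[0,1])),np.sqrt(e*12),cv2.minAreaRect(W(n,c,u,v,z,k).astype(np.float32))
E
python3 - <<'E'
import numpy as np,cv2
from h import *; from meas import *
t=np.load('top0.npz');s=np.load('side0.npz');tp=t['p'];sp=s['p']
for th in (250,300): print('ptr top',obj(tp,225,189,10,8,lambda I:I.sum(2)>th,'top',68.5)[:3])
for th in (250,300): print('ptr side',obj(sp,245,218,7,9,lambda I:I.sum(2)>th,'side',68.5)[:3])
for th in (560,580,600,620): 
  try:print('rib top',obj(tp,358,184,20,14,lambda I:I.sum(2)>th,'top',71)[:3])
  except Exception as e:print(e)
  try:print('rib side',obj(sp,270,120,25,18,lambda I:I.sum(2)>th,'side',71)[:3])
  except Exception as e:print(e)
for th in (440,460,480,500): print('cov',obj(tp,345,170,40,40,lambda I:I.sum(2)>th,'top',45)[3])
# depth clusters
for n,d,u,v in(('top',t['d'],365,191),('top',t['d'],227,197),('top',t['d'],388,145),('top',t['d'],211,231),('top',t['d'],234,161),('top',t['d'],356,225),('top',t['d'],292,205)):
    c=CAMS[n];o,r=ray(n,(u,v));print(u,v,(o+r*d[v,u]).round(0))
E
```

```text
ptr top (array([542.21047042, 199.16504943]), np.float64(127.32740460338441), array([17.7684045 , 31.28595584]))
ptr top (array([543.18462948, 198.18684527]), np.float64(128.08292976403095), array([15.55466266, 29.80890461]))
ptr side (array([538.57339229, 198.90915818]), np.float64(107.21473805073235), array([20.80689692, 28.3548015 ]))
ptr side (array([538.79497385, 198.13339372]), np.float64(107.48435264030192), array([20.86923366, 26.85695752]))
rib top (array([ 549.17143857, -247.5257199 ]), np.float64(65.30121970781047), array([13.04500847, 45.4165946 ]))
rib side (array([ 548.89061265, -250.77376103]), np.float64(75.90058501615692), array([18.76688091, 41.8376762 ]))
rib top (array([ 548.3962034, -247.6185179]), np.float64(66.41163740521414), array([10.6028977 , 43.70943114]))
rib side (array([ 547.72704332, -249.63651358]), np.float64(70.55158279240213), array([12.61883672, 41.07203549]))
rib top (array([ 548.06285628, -247.52464464]), np.float64(66.73883378627421), array([ 8.67454181, 42.3077667 ]))
rib side (array([ 547.38788003, -249.13318629]), np.float64(69.0298197624420
[... 170 characters left out ...]
 547.3034654 , -248.91325512]), np.float64(68.66760157583421), array([ 7.65587701, 37.92697214]))
cov ((547.4522705078125, -248.15765380859375), (85.6150131225586, 86.81089782714844), 67.5656967163086)
cov ((547.5932006835938, -248.05123901367188), (84.52458953857422, 84.68980407714844), 67.46271514892578)
cov ((547.4713134765625, -247.84622192382812), (83.2174072265625, 83.13893127441406), 67.76461791992188)
cov ((547.347412109375, -247.7017822265625), (81.96049499511719, 81.78881072998047), 67.70706939697266)
365 191 [ 545. -239.   70.]
227 197 [527. 212.  67.]
388 145 [ 678. -283.  168.]
211 231 [412. 274.   5.]
234 161 [655. 194.   5.]
356 225 [ 433. -216.   39.]
292 205 [498.   9. 191.]
```

```bash
python3 - <<'E'
import numpy as np,cv2
from meas import up
t=np.load('top0.npz')['p'];s=np.load('side0.npz')['p']
a=np.hstack([up(t,216,186,22,22,18),up(s,238,216,24,22,18)]).astype(float)
cv2.imwrite('pics/k1.png',np.clip(255*(a/255)**.45*1.1,0,255)[:,:,::-1])
E
```

```text
[ WARN:0@0.141] global loadsave.cpp:1063 imwrite_ Unsupported depth image for selected encoder is fallbacked to CV_8U.
```

View pics/k1.png

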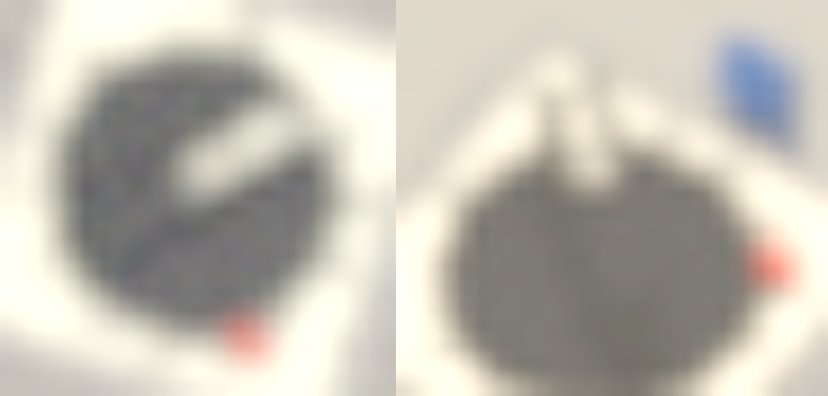

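```bash
python3 - <<'E'
import numpy as np
from h import *
for n,a,b in(('top',(190,185),(300,110)),('side',(595-396,185),(558-396,65))):
    o=(216,186) if n=='top' else (238,216)
    A,B=[np.array([o[0]+x/18-.5,o[1]+y/18-.5]) for x,y in(a,b)]
    for z in (68.5,44.5):
        P,Q=plane(n,A,z),plane(n,B,z);d=Q-P;print(n,z,P.round(1),Q.round(1),np.degrees(np.arctan2(d[1],d[0])))
C=np.array([531.6,215.8])
for ang in(-50,-55,-60):
    u=np.array([np.cos(np.radians(ang)),np.sin(np.radians(ang))])
    for n in('top','side'):
        o=np.array((216,186) if n=='top' else (238,216))
        print(ang,n,[((proj(n,[*(C+r*u),z])[0]+.5-o)*18).round(0) for r,z in((5,68.5),(24,68.5),(24,44.5),(30,44.5))])
E
```

```text
top 68.5 [531.1 215.4  68.5] [544.8 195.3  68.5] -55.89518626943597
top 44.5 [532.1 217.7  44.5] [546.  197.2  44.5] -55.89518626943618
side 68.5 [532.2 215.6  68.5] [545.1 192.7  68.5] -60.63611734532924
side 44.5 [537.4 198.5  44.5] [550.6 175.1  44.5] -60.63611734532919
-50 top [array([209., 165.]), array([288.,  98.]), array([299., 105.]), array([323.,  84.])]
-50 side [array([190., 165.]), array([144.,  84.]), array([147., 169.]), array([133., 144.])]
-55 top [array([210., 167.]), array([295., 107.]), array([305., 114.]), array([332.,  95.])]
-55 side [array([192., 164.]), array([155.,  80.]), array([158., 165.]), array([147., 139.])]
-60 top [array([212., 169.]), array([301., 116.]), array([311., 123.]), array([339., 107.])]
-60 side [array([195., 164.]), array([167.,  77.]), array([170., 162.]), array([161., 135.])]
```

Measured: timer centre about (531.5, 215.8), pointer/bar at about -57°, marker at about -160°, so the turn is about 102° clockwise. Cover at (547.5, -248), rib at 67.6°. Moving above the timer now.

```bash
python3 -m creep '[{"grip":40,"linear":[0,0,-20],"rot":[0,0,0]},{"grip":40,"linear":[23.9,-22.9,-10],"rot":[0,0,0]},{"grip":40,"linear":[23.9,-22.9,0],"rot":[0,0,0]},{"grip":40,"linear":[23.9,-22.9,0],"rot":[0,0,0]},{"grip":40,"linear":[23.9,-22.9,0],"rot":[0,0,0]},{"grip":40,"linear":[23.9,-22.9,0],"rot":[0,0,0]},{"grip":40,"linear":[23.9,-22.9,0],"rot":[0,0,0]},{"grip":40,"linear":[23.9,-22.9,0],"rot":[0,0,0]},{"grip":40,"linear":[23.9,-22.9,0],"rot":[0,0,0]},{"grip":40,"linear":[23.9,-22.9,0],"rot":[0,0,0]},{"grip":40,"linear":[23.9,-22.9,0],"rot":[0,0,0]},{"grip":40,"linear":[23.9,-22.9,0],"rot":[0,0,0]}]' 20
python3 -m creep '[{"grip":40,"linear":[23.9,-22.9,0],"rot":[0,0,0]},{"grip":40,"linear":[23.9,-22.9,0],"rot":[0,0,0]},{"grip":40,"linear":[23.9,-22.9,0],"rot":[0,0,0]},{"grip":40,"linear":[23.9,-22.9,0],"rot":[0,0,0]},{"grip":40,"linear":[23.9,-22.9,0],"rot":[0,0,0]},{"grip":40,"linear":[23.9,-22.9,0],"rot":[0,0,0]},{"grip":40,"linear":[23.9,-22.9,0],"rot":[0,0,0]},{"grip":40,"linear":[23.9,-22.9,0],"rot":[0,0,0]},{"grip":40,"linear":[23.9,-22.9,0],"rot":[0,0,0]},{"grip":40,"linear":[23.9,-22.9,0],"rot":[0,0,0]},{"grip":40,"linear":[23.9,-22.9,0],"rot":[0,0,0]},{"grip":40,"linear":[23.9,-22.9,0],"rot":[0,0,0]}]'
python3 -m creep '[{"grip":40,"linear":[0,0,0],"rot":[0,0,-0.12]},{"grip":40,"linear":[0,0,0],"rot":[0,0,-0.12]},{"grip":40,"linear":[0,0,0],"rot":[0,0,-0.12]},{"grip":40,"linear":[0,0,0],"rot":[0,0,-0.12]},{"grip":40,"linear":[0,0,0],"rot":[0,0,-0.12]},{"grip":40,"linear":[0,0,0],"rot":[0,0,-0.12]},{"grip":40,"linear":[0,0,0],"rot":[0,0,-0.12]},{"grip":40,"linear":[0,0,0],"rot":[0,0,-0.12]},{"grip":40,"linear":[0,0,0],"rot":[0,0,-0.12]},{"grip":40,"linear":[0,0,0],"rot":[0,0,-0.12]},{"grip":40,"linear":[0,0,0],"rot":[0,0,-0.12]},{"grip":40,"linear":[0,0,0],"rot":[0,0,-0.12]}]'
python3 -m creep '[{"grip":40,"linear":[0,0,0],"rot":[0,0,-0.12]},{"grip":40,"linear":[0,0,0],"rot":[0,0,-0.12]},{"grip":40,"linear":[0,0,0],"rot":[0,0,-0.115]},{"grip":40,"linear":[0,0,0],"rot":[0,0,0]},{"grip":40,"linear":[0,0,0],"rot":[0,0,0]}]'
cat > st.py <<'E'
from rig import sensors
import numpy as np
s=sensors.sense();w,x,y,z=s['ee_rot']
th=np.degrees(np.arctan2(2*(x*y+w*z),1-2*(y*y+z*z)))
print(round(s['time_s'],2),'pos',s['eef_pos'].round(2),'thx',round(th,2),'q',s['ee_rot'].round(4),'F',s['force'].round(2),'T',s['wrist_torque'].round(3),'g',round(s['grip_width']*85.4,2),'j',s['joints'].round(2))
E
python3 st.py
```

```text
time_s: 1.1
eef_pos: [339.5, -167.6, 261.2]
ee_rot: [-0.0, 0.985, 0.17, -0.0]
force: [0.7, -0.8, 0.2]
grip_width: 0.47
time_s: 2.1
eef_pos: [517.6, 187.6, 260.9]
ee_rot: [0.0, 0.985, 0.17, -0.0]
force: [-0.3, -0.3, 0.0]
grip_width: 0.472
time_s: 3.1
eef_pos: [517.2, 185.8, 260.9]
ee_rot: [-0.0, 0.626, 0.78, -0.0]
force: [-0.1, -0.3, 0.2]
grip_width: 0.47
time_s: 3.52
eef_pos: [517.2, 185.8, 261.0]
ee_rot: [-0.0, 0.483, 0.876, -0.0]
force: [0.2, 0.2, -0.4]
grip_width: 0.472
3.52 pos [517.23 185.82 261.01] thx 122.23 q [-2.000e-04  4.830e-01  8.756e-01 -2.000e-04] F [ 0.18  0.18 -0.41] T [ 0.001 -0.02   0.025] g 40.32 j [ 0.13  0.35  1.37  0.    1.42 -0.43]
```

```bash
python3 -m creep '[{"grip":40,"linear":[17.8,28.1,0],"rot":[0,0,0]},{"grip":40,"linear":[0,0,35],"rot":[0,0,0]},{"grip":40,"linear":[0,0,35],"rot":[0,0,0]},{"grip":40,"linear":[0,0,35],"rot":[0,0,0]},{"grip":40,"linear":[0,0,35],"rot":[0,0,0]},{"grip":40,"linear":[0,0,20],"rot":[0,0,0]},{"grip":40,"linear":[0,0,0],"rot":[0,0,0]},{"grip":40,"linear":[0,0,0],"rot":[0,0,0]}]'
python3 - <<'E'
from rig import imaging
import cv2,numpy as np
from meas import up
exec(open('st.py').read())
o=[]
for n,u,v in(("side",205,180),("top",185,155)):
    p,d=imaging.capture(n); np.savez(f"{n}1.npz",p=p,d=d); o.append(up(p,u,v,80,80,5))
cv2.imwrite('pics/a1.png',np.hstack(o)[:,:,::-1])
E
```

```text
time_s: 4.18
eef_pos: [531.4, 215.9, 101.3]
ee_rot: [-0.0, 0.483, 0.876, -0.0]
force: [0.8, 0.3, 1.3]
grip_width: 0.469
4.18 pos [531.45 215.92 101.29] thx 122.3 q [-4.000e-04  4.825e-01  8.759e-01 -3.000e-04] F [0.83 0.29 1.35] T [ 0.073  0.028 -0.038] g 40.02 j [ 0.18  0.55  1.51  0.    1.09 -0.38]
```

View pics/a1.png

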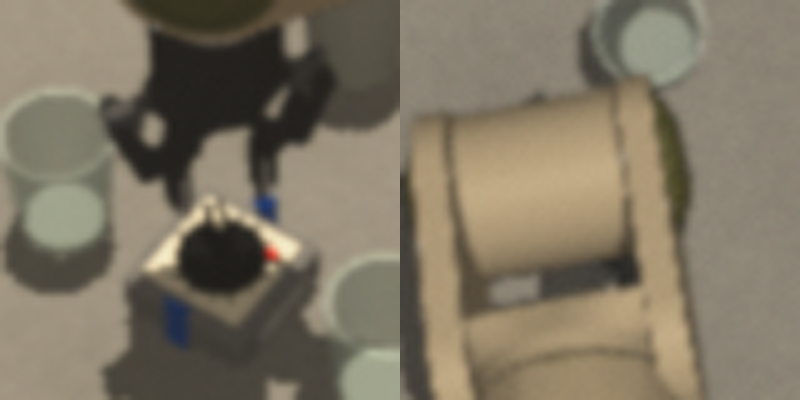

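```bash
python3 - <<'E'
from h import *
t=np.radians(122.3);y=np.array([np.sin(t),-np.cos(t)])
C=np.array([531.45,215.92])
for z in(101,105):
  for s in(-20,-28,0,20,28): print(z,s,((proj('side',[*(C+s*y),z])[0]-[205,180])*5+2).round(0))
E
```

```text
101 -20 [252. 191.]
101 -28 [265. 188.]
101 0 [220. 199.]
101 20 [188. 207.]
101 28 [175. 210.]
105 -20 [252. 187.]
105 -28 [265. 184.]
105 0 [220. 195.]
105 20 [187. 203.]
105 28 [174. 206.]
```

```bash
python3 -m creep '[{"grip":40,"linear":[0,0,15],"rot":[0,0,0]},{"grip":40,"linear":[0,0,15],"rot":[0,0,0]},{"grip":40,"linear":[0,0,15],"rot":[0,0,0]},{"grip":30,"linear":[0,0,0],"rot":[0,0,0]},{"grip":20,"linear":[0,0,0],"rot":[0,0,0]},{"grip":20,"linear":[0,0,0],"rot":[0,0,0]},{"grip":20,"linear":[0,0,0],"rot":[0,0,0]},{"grip":20,"linear":[0,0,0],"rot":[0,0,0]}]' 20; python3 st.py
python3 -m creep '[{"grip":18,"linear":[0,0,0],"rot":[0,0,0]},{"grip":18,"linear":[0,0,2],"rot":[0,0,0]},{"grip":18,"linear":[0,0,2],"rot":[0,0,0]},{"grip":18,"linear":[0,0,0],"rot":[0,0,0]},{"grip":18,"linear":[0,0,0],"rot":[0,0,0]},{"grip":18,"linear":[0,0,0],"rot":[0,0,0]}]'; python3 st.py
```

```text
time_s: 4.95
eef_pos: [532.0, 216.0, 57.5]
ee_rot: [0.001, 0.482, 0.876, 0.001]
force: [-0.1, 0.8, -0.3]
grip_width: 0.234
4.95 pos [532.05 216.05  57.45] thx 122.42 q [7.000e-04 4.816e-01 8.764e-01 6.000e-04] F [-0.1   0.81 -0.32] T [ 0.004  0.041 -0.029] g 20.0 j [ 0.18  0.61  1.54  0.    0.99 -0.38]
time_s: 5.45
eef_pos: [531.5, 215.9, 52.3]
ee_rot: [-0.0, 0.482, 0.876, -0.0]
force: [-0.4, -0.4, -0.3]
grip_width: 0.212
5.45 pos [531.5  215.93  52.28] thx 122.43 q [-0.      0.4815  0.8764 -0.    ] F [-0.37 -0.43 -0.27] T [ 0.025 -0.019 -0.016] g 18.13 j [ 0.18  0.61  1.55 -0.    0.98 -0.38]
```

```bash
python3 -m creep '[{"grip":16,"linear":[0,0,3],"rot":[0,0,0]},{"grip":16,"linear":[0,0,0],"rot":[0,0,0]},{"grip":16,"linear":[0,0,0],"rot":[0,0,0]}]'; python3 st.py
python3 -m creep '[{"grip":15,"linear":[0,0,0],"rot":[0,0,0]},{"grip":15,"linear":[0,0,0],"rot":[0,0,0]},{"grip":15,"linear":[0,0,0],"rot":[0,0,0]}]'; python3 st.py
python3 -m creep '[{"grip":15,"linear":[0,0,2],"rot":[0,0,0]},{"grip":15,"linear":[0,0,0],"rot":[0,0,0]},{"grip":15,"linear":[0,0,0],"rot":[0,0,0]}]'; python3 st.py
```

```text
time_s: 5.7
eef_pos: [531.4, 215.9, 49.1]
ee_rot: [-0.0, 0.482, 0.876, -0.0]
force: [0.1, -0.2, -0.2]
grip_width: 0.187
5.7 pos [531.38 215.91  49.08] thx 122.43 q [-2.000e-04  4.815e-01  8.764e-01 -1.000e-04] F [ 0.14 -0.2  -0.24] T [0.067 0.025 0.018] g 15.95 j [ 0.18  0.62  1.55  0.    0.98 -0.38]
time_s: 5.95
eef_pos: [531.5, 215.9, 49.3]
ee_rot: [0.0, 0.482, 0.876, 0.0]
force: [0.6, 0.3, -0.5]
grip_width: 0.177
5.95 pos [531.52 215.93  49.33] thx 122.43 q [0.     0.4815 0.8764 0.    ] F [ 0.61  0.33 -0.49] T [ 0.038  0.008 -0.008] g 15.08 j [ 0.18  0.62  1.55  0.    0.98 -0.38]
time_s: 6.2
eef_pos: [531.4, 215.9, 47.2]
ee_rot: [-0.0, 0.482, 0.876, -0.0]
force: [0.3, -0.0, 0.1]
grip_width: 0.175
6.2 pos [531.4  215.92  47.15] thx 122.43 q [-1.000e-04  4.815e-01  8.764e-01 -1.000e-04] F [ 0.28 -0.04  0.11] T [ 0.025  0.024 -0.006] g 14.98 j [ 0.18  0.62  1.55  0.    0.97 -0.38]
```

```bash
python3 -m creep '[{"grip":14,"linear":[0,0,1],"rot":[0,0,0]},{"grip":14,"linear":[0,0,0],"rot":[0,0,0]},{"grip":14,"linear":[0,0,0],"rot":[0,0,0]}]'; python3 st.py
python3 -m creep '[{"grip":14,"linear":[0,0,1],"rot":[0,0,0]},{"grip":14,"linear":[0,0,0],"rot":[0,0,0]}]'; python3 st.py
python3 -m creep '[{"grip":14,"linear":[0,0,0.5],"rot":[0,0,0]},{"grip":14,"linear":[0,0,0],"rot":[0,0,0]}]'; python3 st.py
python3 -m creep '[{"grip":14,"linear":[0,0,0.5],"rot":[0,0,0]},{"grip":14,"linear":[0,0,0],"rot":[0,0,0]}]'; python3 st.py
```

```text
time_s: 6.45
eef_pos: [531.5, 216.0, 46.3]
ee_rot: [0.0, 0.482, 0.876, 0.0]
force: [-0.1, -0.2, -1.0]
grip_width: 0.163
6.45 pos [531.52 215.96  46.28] thx 122.43 q [0.     0.4815 0.8764 0.    ] F [-0.1  -0.22 -1.05] T [ 0.061 -0.018 -0.015] g 13.9 j [ 0.18  0.62  1.55  0.    0.97 -0.38]
time_s: 6.62
eef_pos: [531.5, 215.9, 45.2]
ee_rot: [0.0, 0.482, 0.876, 0.0]
force: [0.6, -0.2, -0.5]
grip_width: 0.168
6.62 pos [531.52 215.94  45.19] thx 122.43 q [0.     0.4815 0.8764 0.    ] F [ 0.59 -0.25 -0.45] T [ 0.031 -0.056 -0.03 ] g 14.34 j [ 0.18  0.62  1.55  0.    0.97 -0.38]
time_s: 6.78
eef_pos: [531.5, 216.0, 44.9]
ee_rot: [0.0, 0.481, 0.876, 0.0]
force: [-0.0, 0.6, -0.4]
grip_width: 0.161
6.78 pos [531.54 215.97  44.89] thx 122.43 q [1.000e-04 4.815e-01 8.764e-01 1.000e-04] F [-0.02  0.58 -0.44] T [ 0.025 -0.026  0.041] g 13.73 j [ 0.18  0.62  1.55  0.    0.97 -0.38]
time_s: 6.95
eef_pos: [531.6, 216.0, 44.8]
ee_rot: [0.0, 0.482, 0.876, 0.0]
force: [-1.5, 0.1, 6.0]
grip_width: 0.16
6.95 pos [531.58 215.96  44.8 ] thx 122.43 q [1.000e-04 4.815e-01 8.764e-01 1.000e-04] F [-1.54  0.15  6.03] T [-0.086  0.302 -0.021] g 13.67 j [ 0.18  0.62  1.55 -0.    0.97 -0.38]
```

```bash
python3 -m creep '[{"grip":14,"linear":[0,0,0.4],"rot":[0,0,0]},{"grip":14,"linear":[0,0,0],"rot":[0,0,0]}]'; python3 st.py
python3 -m creep '[{"grip":12,"linear":[0,0,0],"rot":[0,0,0]},{"grip":12,"linear":[0,0,0],"rot":[0,0,0]},{"grip":12,"linear":[0,0,0],"rot":[0,0,0]}]'; python3 st.py
```

```text
time_s: 7.12
eef_pos: [531.6, 216.0, 44.8]
ee_rot: [0.0, 0.481, 0.876, 0.0]
force: [-3.3, -0.5, 8.2]
grip_width: 0.163
7.12 pos [531.58 215.97  44.76] thx 122.44 q [2.000e-04 4.815e-01 8.765e-01 1.000e-04] F [-3.26 -0.49  8.24] T [-0.214  0.549 -0.001] g 13.92 j [ 0.18  0.62  1.55 -0.    0.97 -0.38]
time_s: 7.37
eef_pos: [531.9, 216.1, 44.8]
ee_rot: [0.0, 0.482, 0.876, 0.0]
force: [-1.1, -0.7, 8.2]
grip_width: 0.139
7.37 pos [531.9  216.09  44.85] thx 122.41 q [4.000e-04 4.817e-01 8.763e-01 5.000e-04] F [-1.1  -0.7   8.24] T [-0.037  0.345 -0.217] g 11.89 j [ 0.18  0.62  1.55  0.    0.97 -0.38]
```

```bash
python3 -m creep '[{"grip":8,"linear":[0,0,0],"rot":[0,0,0]},{"grip":8,"linear":[0,0,0.4],"rot":[0,0,0]},{"grip":8,"linear":[0,0,0],"rot":[0,0,0]}]' 100; python3 st.py
python3 -m creep '[{"grip":8,"linear":[0,0,0.3],"rot":[0,0,0]},{"grip":8,"linear":[0,0,0],"rot":[0,0,0]}]'; python3 st.py
```

```text
time_s: 7.62
eef_pos: [532.0, 216.1, 45.1]
ee_rot: [0.001, 0.482, 0.876, 0.001]
force: [-4.3, -1.4, 13.5]
grip_width: 0.12
7.62 pos [531.96 216.09  45.06] thx 122.4 q [5.000e-04 4.817e-01 8.763e-01 5.000e-04] F [-4.34 -1.42 13.46] T [-0.167  0.69  -0.229] g 10.29 j [ 0.18  0.62  1.55  0.    0.97 -0.38]
time_s: 7.78
eef_pos: [531.9, 216.1, 45.0]
ee_rot: [0.001, 0.482, 0.876, 0.001]
force: [-5.1, -0.8, 16.4]
grip_width: 0.118
7.78 pos [531.94 216.09  44.99] thx 122.41 q [5.000e-04 4.817e-01 8.763e-01 5.000e-04] F [-5.06 -0.84 16.41] T [-0.241  0.869 -0.243] g 10.08 j [ 0.18  0.62  1.55  0.    0.97 -0.38]
```

```bash
python3 -m creep '[{"grip":8,"linear":[0.2,-0.3,0],"rot":[0,0,0.03]},{"grip":8,"linear":[0,0,0],"rot":[0,0,0.04]},{"grip":8,"linear":[0,0,0],"rot":[0,0,0.04]}]'; python3 st.py
```

```text
time_s: 8.03
eef_pos: [532.0, 216.1, 45.1]
ee_rot: [0.001, 0.529, 0.848, 0.001]
force: [-2.2, -0.4, 14.4]
grip_width: 0.117
8.03 pos [531.95 216.14  45.06] thx 116.07 q [1.100e-03 5.294e-01 8.484e-01 8.000e-04] F [-2.2  -0.38 14.45] T [-0.193  0.606  0.286] g 10.02 j [ 0.18  0.62  1.55 -0.    0.97 -0.27]
```

```bash
python3 -m creep '[{"grip":8,"linear":[0,0,0.2],"rot":[0,0,0.05]},{"grip":8,"linear":[0,0,0],"rot":[0,0,0.05]},{"grip":8,"linear":[0,0,0],"rot":[0,0,0.05]},{"grip":8,"linear":[0,0,0],"rot":[0,0,0.05]},{"grip":8,"linear":[0,0,0],"rot":[0,0,0.05]}]'; python3 st.py
python3 -m creep '[{"grip":8,"linear":[0,0,0],"rot":[0,0,0.05]},{"grip":8,"linear":[0,0,0],"rot":[0,0,0.05]},{"grip":8,"linear":[0,0,0],"rot":[0,0,0.05]},{"grip":8,"linear":[0,0,0],"rot":[0,0,0.05]},{"grip":8,"linear":[0,0,0],"rot":[0,0,0.05]}]'; python3 st.py
python3 - <<'E'
from rig import imaging
import cv2,numpy as np
from meas import up
p,d=imaging.capture("side"); np.savez("side2.npz",p=p,d=d); cv2.imwrite('pics/a2.png',up(p,205,190,80,70,8)[:,:,::-1])
E
```

```text
time_s: 8.45
eef_pos: [532.1, 216.1, 45.1]
ee_rot: [0.001, 0.631, 0.776, 0.001]
force: [-2.7, -1.2, 15.3]
grip_width: 0.115
8.45 pos [532.08 216.14  45.05] thx 101.71 q [0.0011 0.6313 0.7756 0.001 ] F [-2.69 -1.22 15.29] T [-0.18   0.637  0.282] g 9.78 j [ 0.18  0.62  1.55 -0.    0.97 -0.02]
time_s: 8.87
eef_pos: [532.1, 216.2, 45.0]
ee_rot: [0.001, 0.723, 0.691, 0.001]
force: [-2.4, -0.8, 15.7]
grip_width: 0.125
8.87 pos [532.15 216.16  45.01] thx 87.39 q [0.001  0.723  0.6908 0.0012] F [-2.39 -0.85 15.67] T [-0.162  0.565  0.283] g 10.65 j [ 0.18  0.62  1.55 -0.    0.97  0.23]
```

View pics/a2.png

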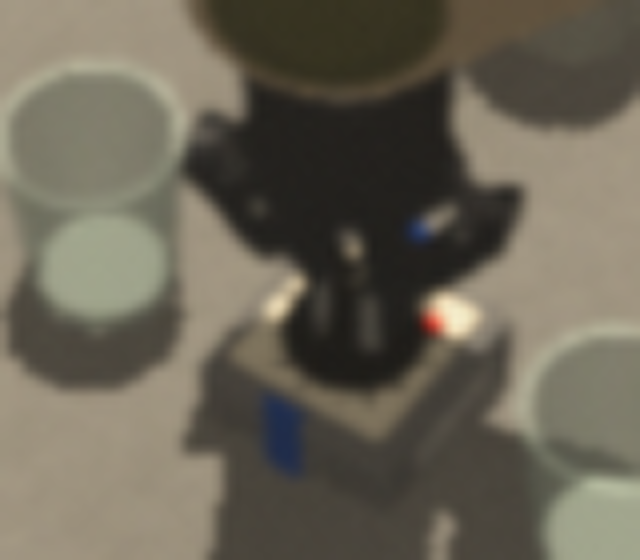

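```bash
python3 -m creep '[{"grip":8,"linear":[0,0,0],"rot":[0,0,0.05]},{"grip":8,"linear":[0,0,0],"rot":[0,0,0.05]},{"grip":8,"linear":[0,0,0],"rot":[0,0,0.05]},{"grip":8,"linear":[0,0,0],"rot":[0,0,0.05]},{"grip":8,"linear":[0,0,0],"rot":[0,0,0.05]},{"grip":8,"linear":[0,0,0],"rot":[0,0,0.05]},{"grip":8,"linear":[0,0,0],"rot":[0,0,0.05]}]'; python3 st.py
python3 -m creep '[{"grip":8,"linear":[0,0,0],"rot":[0,0,0.05]},{"grip":8,"linear":[0,0,0],"rot":[0,0,0.05]},{"grip":8,"linear":[0,0,0],"rot":[0,0,0.05]},{"grip":8,"linear":[0,0,0],"rot":[0,0,0.05]},{"grip":8,"linear":[0,0,0],"rot":[0,0,0.05]},{"grip":8,"linear":[0,0,0],"rot":[0,0,0.05]},{"grip":8,"linear":[0,0,0],"rot":[0,0,0.05]}]'; python3 st.py
python3 -m creep '[{"grip":8,"linear":[0,0,0],"rot":[0,0,0.05]},{"grip":8,"linear":[0,0,0],"rot":[0,0,0.05]},{"grip":8,"linear":[0,0,0],"rot":[0,0,0.05]},{"grip":8,"linear":[0,0,0],"rot":[0,0,0.05]},{"grip":8,"linear":[0,0,0],"rot":[0,0,0.04]},{"grip":8,"linear":[0,0,0],"rot":[0,0,0]}]'; python3 st.py
python3 - <<'E'
from rig import imaging
import cv2,numpy as np
from meas import up
p,d=imaging.capture("side"); np.savez("side3.npz",p=p,d=d); cv2.imwrite('pics/a3.png',up(p,205,190,80,70,8)[:,:,::-1])
E
```

```text
time_s: 9.5
eef_pos: [532.3, 216.1, 45.0]
ee_rot: [0.001, 0.832, 0.554, 0.002]
force: [-1.4, -0.3, 14.9]
grip_width: 0.118
9.5 pos [532.29 216.13  45.02] thx 67.33 q [0.0009 0.8323 0.5544 0.0015] F [-1.44 -0.32 14.88] T [-0.175  0.451  0.283] g 10.11 j [ 0.18  0.62  1.55 -0.    0.97  0.58]
time_s: 10.08
eef_pos: [532.4, 216.1, 45.0]
ee_rot: [0.001, 0.916, 0.401, 0.002]
force: [-1.7, -1.4, 13.6]
grip_width: 0.122
10.08 pos [532.38 216.07  45.04] thx 47.28 q [7.000e-04 9.161e-01 4.010e-01 1.800e-03] F [-1.74 -1.37 13.65] T [-0.235  0.403  0.271] g 10.44 j [ 0.18  0.62  1.55 -0.    0.96  0.93]
time_s: 10.58
eef_pos: [532.5, 216.0, 45.0]
ee_rot: [0.0, 0.957, 0.288, 0.002]
force: [-1.5, -1.6, 14.8]
grip_width: 0.117
10.58 pos [532.45 216.03  45.03] thx 33.53 q [4.000e-04 9.575e-01 2.885e-01 1.900e-03] F [-1.51 -1.64 14.8 ] T [-0.28   0.338 -0.011] g 10.01 j [ 0.18  0.62  1.55 -0.    0.96  1.17]
```

View pics/a3.png

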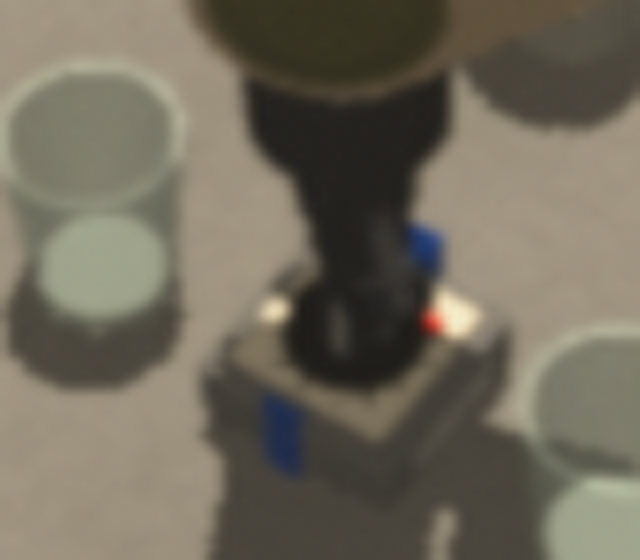

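```bash
python3 -m creep '[{"grip":8,"linear":[0,0,0],"rot":[0,0,0.05]},{"grip":8,"linear":[0,0,0],"rot":[0,0,0.05]},{"grip":8,"linear":[0,0,0],"rot":[0,0,0.05]},{"grip":8,"linear":[0,0,0],"rot":[0,0,0.05]},{"grip":8,"linear":[0,0,0],"rot":[0,0,0.03]},{"grip":8,"linear":[0,0,0],"rot":[0,0,0]},{"grip":8,"linear":[0,0,0],"rot":[0,0,0]}]'; python3 st.py
```

```text
time_s: 11.22
eef_pos: [532.5, 215.9, 45.0]
ee_rot: [0.0, 0.984, 0.177, 0.002]
force: [-1.2, -1.8, 14.8]
grip_width: 0.122
11.22 pos [532.51 215.93  45.03] thx 20.45 q [3.000e-04 9.841e-01 1.775e-01 1.900e-03] F [-1.19 -1.84 14.81] T [-0.309  0.333 -0.001] g 10.45 j [ 0.18  0.62  1.55 -0.    0.96  1.4 ]
```

```bash
python3 -m creep '[{"grip":16,"linear":[0,0,0],"rot":[0,0,0]},{"grip":16,"linear":[0,0,0],"rot":[0,0,0]},{"grip":24,"linear":[0,0,-1],"rot":[0,0,0]},{"grip":30,"linear":[0,0,-8],"rot":[0,0,0]},{"grip":30,"linear":[0,0,-20],"rot":[0,0,0]},{"grip":30,"linear":[0,0,-35],"rot":[0,0,0]},{"grip":30,"linear":[0,0,-40],"rot":[0,0,0]},{"grip":30,"linear":[0,0,-40],"rot":[0,0,0]},{"grip":30,"linear":[0,0,-40],"rot":[0,0,0]},{"grip":30,"linear":[0,0,-35],"rot":[0,0,0]}]' 20
python3 -m creep '[{"grip":30,"linear":[0,30,0],"rot":[0,0,0]},{"grip":30,"linear":[0,30,0],"rot":[0,0,0]},{"grip":30,"linear":[0,30,0],"rot":[0,0,0]},{"grip":30,"linear":[0,30,0],"rot":[0,0,0]},{"grip":30,"linear":[0,30,0],"rot":[0,0,0]},{"grip":30,"linear":[0,30,0],"rot":[0,0,0]},{"grip":30,"linear":[0,30,0],"rot":[0,0,0]},{"grip":30,"linear":[0,30,0],"rot":[0,0,0]},{"grip":30,"linear":[0,0,0],"rot":[0,0,0]},{"grip":30,"linear":[0,0,0],"rot":[0,0,0]}]'
python3 - <<'E'
exec(open('st.py').read())
from rig import imaging
import cv2,numpy as np
from meas import *
P={}
for n in('side','top'):
    p,d=imaging.capture(n); np.savez(f"{n}4.npz",p=p,d=d);P[n]=p
a=np.hstack([up(P['top'],216,186,22,22,18),up(P['side'],238,216,24,22,18)]).astype(float)
cv2.imwrite('pics/k4.png',np.clip(255*(a/255)**.45*1.1,0,255).astype(np.uint8)[:,:,::-1])
cv2.imwrite('pics/top4.png',P['top'][:,:,::-1])
timer('top',P['top'],205,175); timer('side',P['side'],228,212)
E
```

```text
time_s: 12.05
eef_pos: [530.8, 215.9, 265.2]
ee_rot: [-0.0, 0.984, 0.177, 0.001]
force: [0.8, 0.1, 0.3]
grip_width: 0.355
time_s: 12.88
eef_pos: [614.9, -10.0, 261.7]
ee_rot: [-0.0, 0.984, 0.176, -0.0]
force: [0.5, -0.8, 0.3]
grip_width: 0.352
12.88 pos [614.9   -9.96 261.72] thx 20.32 q [-3.000e-04  9.843e-01  1.764e-01 -4.000e-04] F [ 0.55 -0.82  0.28] T [ 0.031  0.045 -0.062] g 30.08 j [-0.21  0.5   1.15  0.    1.5   1.01]
top red (np.float64(230.01142473118279), np.float64(204.97379032258064)) 2.90625 [501.3 204.8  40. ]
 blue [212.9 191.9] 5.71875 [545.  261.1  52. ] [545.7 262.7  40. ]
 dial [532.3 221.3] [63.6 72.7] 71.42699432373047
 knob dark minCircle at z44.5 ((530.4307250976562, 215.22845458984375), 25.515779495239258)
side red (np.float64(259.111360911271), np.float64(229.86375899280574)) 6.515625 [502.7 202.2  40. ]
 blue [257.6 220.4] 3.578125 [514.1 176.8  52. ] [516.4 168.   40. ]
 blue [239.9 241.1] 6.296875 [545.8 265.4  52. ] [548.5 257.5  40. ]
 dial [532.9 218.1] [67.5 75.2] 71.16280364990234
 knob dark minCircle at z44.5 ((531.1801147460938, 215.45535278320312), 25.645719528198242)
```

View pics/k4.png

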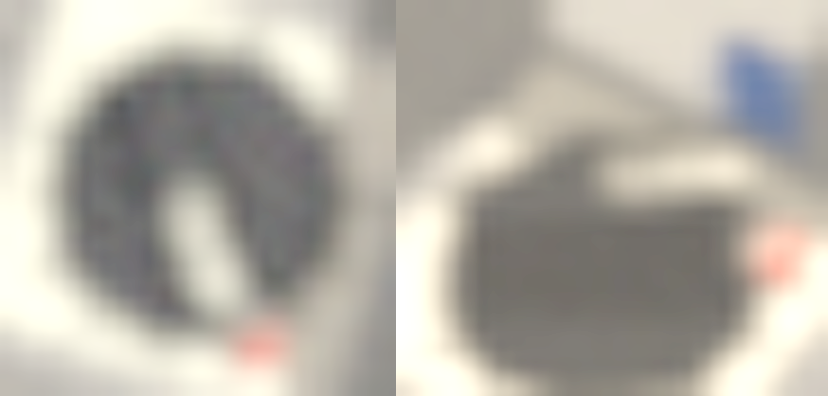

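View pics/top4.png

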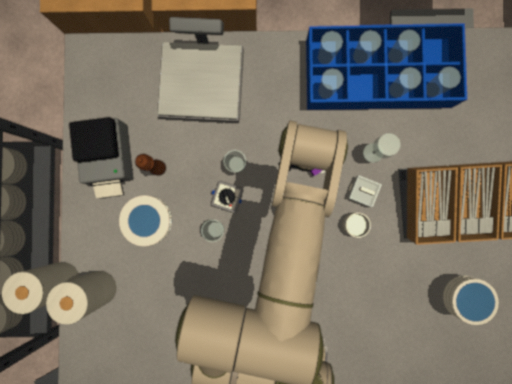

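```bash
python3 - <<'E'
import numpy as np
from h import *
for n,a,b in(('top',(187,180),(226,302)),('side',(610-396,178),(762-396,168))):
    o=(216,186) if n=='top' else (238,216)
    A,B=[np.array([o[0]+x/18-.5,o[1]+y/18-.5]) for x,y in(a,b)]
    P,Q=plane(n,A,68.5),plane(n,B,68.5);d=Q-P;print(n,P.round(1),Q.round(1),np.degrees(np.arctan2(d[1],d[0])))
C=np.array([531.2,215.8])
for ang in(-156,-160,-164,-168):
    u=np.array([np.cos(np.radians(ang)),np.sin(np.radians(ang))])
    for n in('top','side'):
        o=np.array((216,186) if n=='top' else (238,216))
        print(ang,n,'bar',[((proj(n,[*(C+r*u),z])[0]+.5-o)*18).round(0) for r,z in((0,68.5),(24,68.5),(24,44.5),(30,44.5))],'mark',((proj(n,[*(C+30*u),40])[0]+.5-o)*18).round(0),((proj(n,[*(C+32*u),40])[0]+.5-o)*18).round(0))
E
```

```text
top [532.  216.   68.5] [509.7 208.8  68.5] -162.2716594202392
side [530.2 213.5  68.5] [505.9 205.   68.5] -160.66495093792213
-156 top bar [array([188., 185.]), array([241., 304.]), array([253., 307.]), array([266., 337.])] mark [268. 337.] [272. 347.]
-156 side bar [array([204., 187.]), array([345., 169.]), array([346., 253.]), array([381., 248.])] mark [381. 264.] [392. 262.]
-160 top bar [array([188., 185.]), array([233., 308.]), array([244., 311.]), array([255., 341.])] mark [257. 341.] [261. 351.]
-160 side bar [array([204., 187.]), array([346., 177.]), array([347., 261.]), array([382., 258.])] mark [382. 274.] [394. 273.]
-164 top bar [array([188., 185.]), array([224., 311.]), array([236., 313.]), array([245., 344.])] mark [247. 345.] [250. 355.]
-164 side bar [array([204., 187.]), array([347., 185.]), array([348., 269.]), array([383., 268.])] mark [383. 284.] [395. 283.]
-168 top bar [array([188., 185.]), array([215., 313.]), array([227., 316.]), array([234., 347.])] mark [236. 348.] [238. 358.]
-168 side bar [array([204., 187.]), array([347., 193.]), array([348., 277.]), array([383., 278.])] mark [383. 294.] [394. 294.]
```

```bash
python3 -m creep '[{"grip":40,"linear":[-16.2,22.2,0],"rot":[0,0,0]},{"grip":40,"linear":[-16.2,22.2,0],"rot":[0,0,0]},{"grip":40,"linear":[-16.2,22.2,0],"rot":[0,0,0]},{"grip":40,"linear":[-16.2,22.2,0],"rot":[0,0,0]},{"grip":40,"linear":[-16.2,22.2,0],"rot":[0,0,0]},{"grip":40,"linear":[-16.2,22.2,0],"rot":[0,0,0]},{"grip":40,"linear":[-16.2,22.2,0],"rot":[0,0,0]},{"grip":40,"linear":[-16.2,22.2,0],"rot":[0,0,0]},{"grip":40,"linear":[-16.2,22.2,0],"rot":[0,0,0]},{"grip":40,"linear":[0,0,0],"rot":[0,0,0]},{"grip":40,"linear":[0,0,0],"rot":[0,0,0]}]'
python3 - <<'E'
exec(open('st.py').read())
from rig import imaging
import cv2,numpy as np
from meas import *
P={}
for n in('side','top'):
    p,d=imaging.capture(n); np.savez(f"{n}5.npz",p=p,d=d);P[n]=p
a=np.hstack([up(P['top'],216,186,22,22,18),up(P['side'],238,216,24,22,18)]).astype(float)
cv2.imwrite('pics/k5.png',np.clip(255*(a/255)**.45*1.1,0,255).astype(np.uint8)[:,:,::-1])
cv2.imwrite('pics/t5.png',np.hstack([up(P['top'],207,177,40,40,10),up(P['side'],228,212,40,40,10)])[:,:,::-1])
timer('top',P['top'],205,175); timer('side',P['side'],228,212)
E
```

```text
time_s: 13.9
eef_pos: [548.0, -246.7, 262.1]
ee_rot: [-0.0, 0.984, 0.177, 0.0]
force: [0.6, 0.6, -0.1]
grip_width: 0.471
13.9 pos [ 547.99 -246.73  262.12] thx 20.42 q [-2.000e-04  9.842e-01  1.772e-01  0.000e+00] F [ 0.61  0.56 -0.1 ] T [ 0.007 -0.037  0.037] g 40.2 j [-0.62  0.47  1.2   0.    1.48  0.6 ]
top red (np.float64(229.78097826086957), np.float64(204.99945652173912)) 1.796875 [501.2 205.6  40. ]
 blue [212.9 191.8] 5.75 [545.2 261.   52. ] [545.8 262.6  40. ]
 blue [239.8 200.8] 3.5625 [515.  171.2  52. ] [515.3 171.9  40. ]
 dial [530.7 216.7] [73.8 73. ] 71.69549560546875
 knob dark minCircle at z44.5 ((530.4906616210938, 217.25279235839844), 24.0281982421875)
side red (np.float64(258.99923312883436), np.float64(230.11042944785277)) 5.09375 [502.8 203.2  40. ]
 blue [257.5 220. ] 8.875 [514.8 175.4  52. ] [517.2 166.5  40. ]
 blue [239.9 241. ] 5.28125 [545.9 265.1  52. ] [548.6 257.2  40. ]
 dial [531.4 214.1] [75.4 74.5] 71.02438354492188
 knob dark minCircle at z44.5 ((531.566162109375, 216.44822692871094), 24.999835968017578)
```

View pics/k5.png

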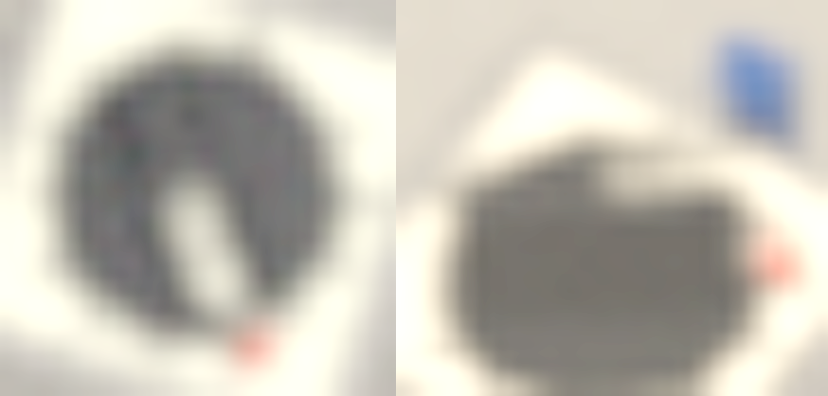

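View pics/t5.png

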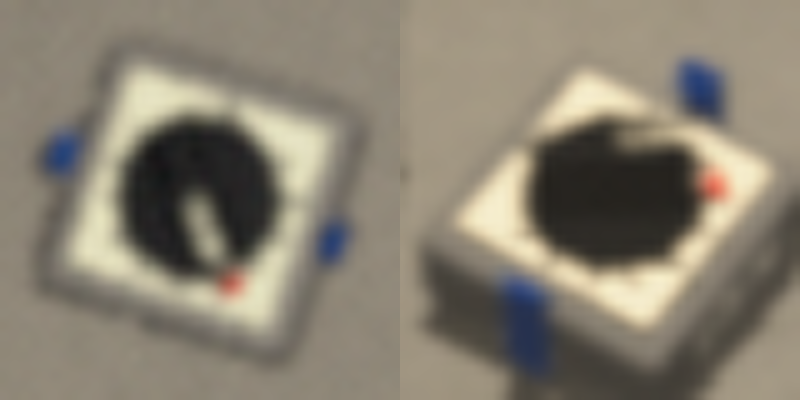

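Timer unmoved to within about 1 mm and 1°. In top, the pointer line extrapolates to crop (248,345) and the red blob sits at (250,345), so it is at the marker. The bar was held at -159.6° and the marker measures -159 to -161°. Next I grasp the cover.

```bash
python3 -m creep '[{"grip":40,"linear":[0,0,0],"rot":[0,0,-0.118]},{"grip":40,"linear":[0,0,0],"rot":[0,0,-0.118]},{"grip":40,"linear":[0,0,0],"rot":[0,0,-0.118]},{"grip":40,"linear":[0,0,0],"rot":[0,0,-0.118]},{"grip":40,"linear":[0,0,0],"rot":[0,0,-0.118]},{"grip":40,"linear":[0,0,0],"rot":[0,0,-0.118]},{"grip":40,"linear":[0,0,0],"rot":[0,0,-0.118]},{"grip":40,"linear":[-1.5,0.2,0],"rot":[0,0,0]}]'
python3 -m creep '[{"grip":40,"linear":[0,0,35],"rot":[0,0,0]},{"grip":40,"linear":[0,0,35],"rot":[0,0,0]},{"grip":40,"linear":[0,0,35],"rot":[0,0,0]},{"grip":40,"linear":[0,0,35],"rot":[0,0,0]},{"grip":40,"linear":[0,0,20],"rot":[0,0,0]},{"grip":40,"linear":[0,0,0],"rot":[0,0,0]},{"grip":40,"linear":[0,0,0],"rot":[0,0,0]}]'
python3 - <<'E'
exec(open('st.py').read())
from rig import imaging
import cv2,numpy as np
from meas import *
p,d=imaging.capture('side');cv2.imwrite('pics/c6.png',up(p,220,75,110,90,6)[:,:,::-1])
C=s['eef_pos'][:2];t=np.radians(th);y=np.array([np.sin(t),-np.cos(t)])
for q in(-20,0,20): print(((proj('side',[*(C+q*y),s['eef_pos'][2]+3])[0]-[220,75])*6+3).round())
print('rib',((proj('side',[547.5,-248.2,71])[0]-[220,75])*6+3).round())
E
```

```text
time_s: 14.67
eef_pos: [548.3, -246.8, 262.3]
ee_rot: [0.0, 0.828, 0.56, 0.0]
force: [0.3, -0.4, -0.3]
grip_width: 0.469
time_s: 15.25
eef_pos: [548.0, -247.8, 102.2]
ee_rot: [-0.0, 0.831, 0.557, -0.0]
force: [0.6, -0.8, 1.7]
grip_width: 0.467
15.25 pos [ 548.   -247.8   102.22] thx 67.69 q [-4.000e-04  8.306e-01  5.569e-01 -1.000e-04] F [ 0.61 -0.83  1.7 ] T [-0.047 -0.03   0.028] g 39.85 j [-0.62  0.6   1.41  0.    1.13 -0.23]
[382. 276.]
[355. 263.]
[327. 250.]
rib [354. 306.]
```

View pics/c6.png

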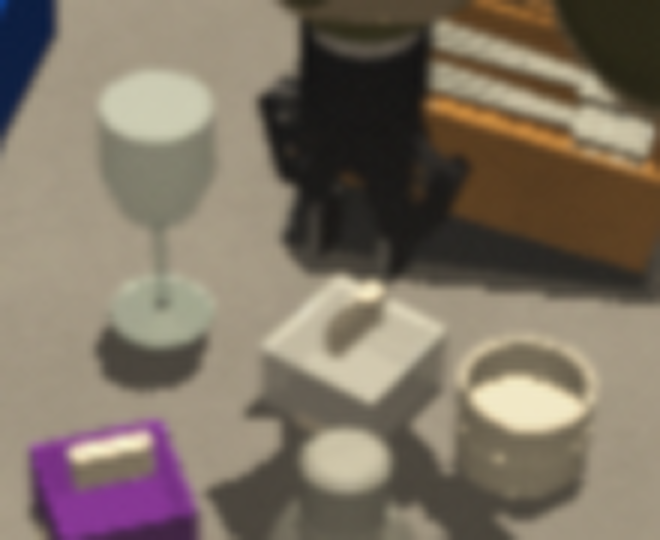

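The fingers straddle the rib; fingertips at crop (315,260) and (395,265), rib at (357,315). Lowering and closing.

```bash
python3 -m creep '[{"grip":40,"linear":[0,0,20],"rot":[0,0,0]},{"grip":40,"linear":[0,0,20],"rot":[0,0,0]},{"grip":40,"linear":[0,0,10],"rot":[0,0,0]},{"grip":25,"linear":[0,0,0],"rot":[0,0,0]},{"grip":18,"linear":[0,0,3],"rot":[0,0,0]},{"grip":16,"linear":[0,0,0],"rot":[0,0,0]},{"grip":16,"linear":[0,0,0],"rot":[0,0,0]},{"grip":16,"linear":[0,0,0],"rot":[0,0,0]}]' 20; python3 st.py
python3 -m creep '[{"grip":12,"linear":[0,0,0],"rot":[0,0,0]},{"grip":10,"linear":[0,0,0],"rot":[0,0,0]},{"grip":10,"linear":[0,0,0],"rot":[0,0,0]},{"grip":10,"linear":[0,0,0],"rot":[0,0,0]}]' 60; python3 st.py
```

```text
time_s: 15.97
eef_pos: [548.2, -248.8, 50.0]
ee_rot: [0.001, 0.83, 0.557, 0.0]
force: [-0.4, -0.4, -0.3]
grip_width: 0.189
15.97 pos [ 548.15 -248.84   49.99] thx 67.76 q [7.000e-04 8.302e-01 5.575e-01 3.000e-04] F [-0.38 -0.38 -0.28] T [-0.057  0.016 -0.001] g 16.12 j [-0.62  0.67  1.45  0.    1.02 -0.23]
time_s: 16.3
eef_pos: [548.0, -248.7, 49.8]
ee_rot: [0.0, 0.83, 0.558, 0.0]
force: [-0.5, 1.6, 6.2]
grip_width: 0.128
16.3 pos [ 548.02 -248.73   49.81] thx 67.77 q [5.000e-04 8.302e-01 5.575e-01 2.000e-04] F [-0.47  1.62  6.15] T [ 0.157  0.239 -0.003] g 10.92 j [-0.62  0.67  1.45 -0.    1.02 -0.23]
```

```bash
python3 -m creep '[{"grip":8,"linear":[0,0,-5],"rot":[0,0,0]},{"grip":8,"linear":[0,0,-15],"rot":[0,0,0]},{"grip":8,"linear":[0,0,-25],"rot":[0,0,0]},{"grip":8,"linear":[0,0,-30],"rot":[0,0,0]},{"grip":8,"linear":[0,0,-30],"rot":[0,0,0]},{"grip":8,"linear":[0,0,-30],"rot":[0,0,0]},{"grip":8,"linear":[0,0,-30],"rot":[0,0,0]},{"grip":8,"linear":[0,0,-30],"rot":[0,0,0]},{"grip":8,"linear":[0,0,-25],"rot":[0,0,0]},{"grip":8,"linear":[0,0,-10],"rot":[0,0,0]},{"grip":8,"linear":[0,0,0],"rot":[0,0,0]}]' 60
python3 - <<'E'
exec(open('st.py').read())
from rig import imaging
import cv2,numpy as np
from meas import *
p,d=imaging.capture('side');cv2.imwrite('pics/c7.png',up(p,220,20,110,100,6)[:,:,::-1])
C=s['eef_pos'];t=np.radians(th);x=np.array([np.cos(t),np.sin(t),0]);y=np.array([np.sin(t),-np.cos(t),0])
for a in(-41,41):
  for b in(-41,41):
    for z in (0,45): print(a,b,z,((proj('side',C+a*x+b*y+[0,0,z-49.8])[0]-[220,20])*6+3).round())
E
```

```text
time_s: 17.22
eef_pos: [548.2, -248.8, 281.0]
ee_rot: [0.002, 0.83, 0.558, 0.001]
force: [0.0, -0.7, -0.3]
grip_width: 0.124
17.22 pos [ 548.21 -248.84  281.04] thx 67.77 q [1.900e-03 8.302e-01 5.575e-01 7.000e-04] F [ 0.02 -0.73 -0.3 ] T [ 0.011 -0.006  0.001] g 10.58 j [-0.62  0.46  1.16  0.    1.52 -0.23]
-41 -41 0 [462. 411.]
-41 -41 45 [467. 344.]
-41 41 0 [344. 359.]
-41 41 45 [347. 292.]
41 -41 0 [379. 484.]
41 -41 45 [382. 417.]
41 41 0 [260. 429.]
41 41 45 [260. 363.]
```

View pics/c7.png

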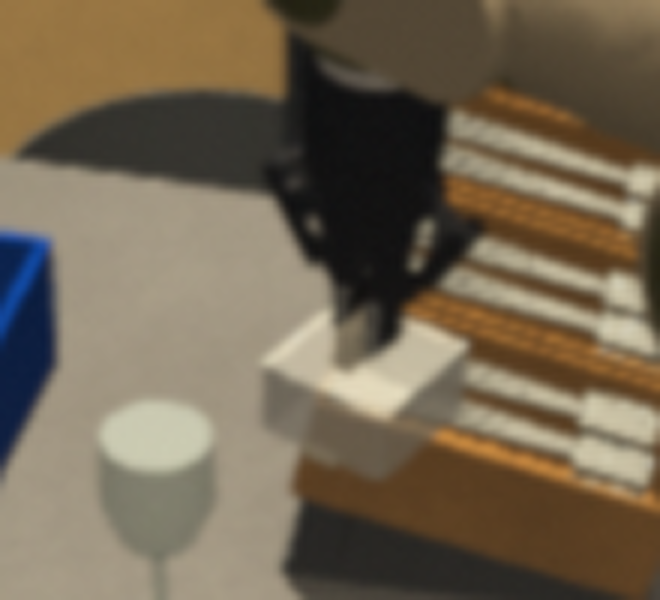

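The cover is held level. Its roof corners at crop (262,365), (382,415) and (467,347) match a cover centred on the TCP within about 1 mm. Carrying it over the shaker.

```bash
python3 -m creep '[{"grip":8,"linear":[15,-6.7,0],"rot":[0,0,0]},{"grip":8,"linear":[25,-11.2,0],"rot":[0,0,0]},{"grip":8,"linear":[25,-11.2,0],"rot":[0,0,0]},{"grip":8,"linear":[25,-11.2,0],"rot":[0,0,0]},{"grip":8,"linear":[25,-11.2,0],"rot":[0,0,0]},{"grip":8,"linear":[25,-11.2,0],"rot":[0,0,0]},{"grip":8,"linear":[25,-11.2,0],"rot":[0,0,0]},{"grip":8,"linear":[25,-11.2,0],"rot":[0,0,0]},{"grip":8,"linear":[25,-11.2,0],"rot":[0,0,0]},{"grip":8,"linear":[25,-11.2,0],"rot":[0,0,0]}]'
python3 -m creep '[{"grip":8,"linear":[25,-11.2,0],"rot":[0,0,0]},{"grip":8,"linear":[25,-11.2,0],"rot":[0,0,0]},{"grip":8,"linear":[25,-11.2,0],"rot":[0,0,0]},{"grip":8,"linear":[25,-11.2,0],"rot":[0,0,0]},{"grip":8,"linear":[25,-11.2,0],"rot":[0,0,0]},{"grip":8,"linear":[25,-11.2,0],"rot":[0,0,0]},{"grip":8,"linear":[20,-9,0],"rot":[0,0,-0.06]},{"grip":8,"linear":[0,0,0],"rot":[0,0,0]},{"grip":8,"linear":[0,0,0],"rot":[0,0,0]}]';python3 st.py
```

```text
time_s: 18.1
eef_pos: [538.2, 15.7, 276.5]
ee_rot: [-0.001, 0.83, 0.557, -0.001]
force: [-0.3, -0.7, -1.0]
grip_width: 0.121
time_s: 18.85
eef_pos: [532.1, 201.0, 276.7]
ee_rot: [-0.001, 0.813, 0.583, -0.002]
force: [0.3, -0.4, -0.5]
grip_width: 0.122
18.85 pos [532.11 201.04 276.73] thx 71.28 q [-8.000e-04  8.127e-01  5.827e-01 -1.700e-03] F [ 0.34 -0.41 -0.53] T [-0.054  0.018  0.018] g 10.39 j [ 0.16  0.39  1.28 -0.    1.48  0.48]
```

```bash
python3 -m creep '[{"grip":8,"linear":[14,-4.9,0],"rot":[0,0,0]},{"grip":8,"linear":[0,0,25],"rot":[0,0,0]},{"grip":8,"linear":[0,0,25],"rot":[0,0,0]},{"grip":8,"linear":[0,0,25],"rot":[0,0,0]},{"grip":8,"linear":[0,0,25],"rot":[0,0,0]},{"grip":8,"linear":[0,0,25],"rot":[0,0,0]},{"grip":8,"linear":[0,0,20],"rot":[0,0,0]},{"grip":8,"linear":[0,0,0],"rot":[0,0,0]},{"grip":8,"linear":[0,0,0],"rot":[0,0,0]}]'
python3 - <<'E'
exec(open('st.py').read())
from rig import imaging
import cv2,numpy as np
from meas import *
p,d=imaging.capture('side');cv2.imwrite('pics/d1.png',up(p,205,180,80,75,8)[:,:,::-1])
C=s['eef_pos'];t=np.radians(th);x=np.array([np.cos(t),np.sin(t),0]);y=np.array([np.sin(t),-np.cos(t),0])
for a in(-41,41):
  for b in(-41,41):
    for z in (0,45): print(a,b,z,((proj('side',C+a*x+b*y+[0,0,z-49.8])[0]-[205,180])*8+4).round())
E
```

```text
time_s: 19.6
eef_pos: [532.3, 214.3, 133.1]
ee_rot: [-0.001, 0.814, 0.582, -0.001]
force: [0.4, 0.1, 0.3]
grip_width: 0.124
19.6 pos [532.31 214.28 133.13] thx 71.12 q [-5.000e-04  8.135e-01  5.815e-01 -1.300e-03] F [0.36 0.1  0.26] T [-0.019  0.047 -0.04 ] g 10.63 j [ 0.18  0.51  1.47 -0.    1.16  0.51]
-41 -41 0 [503. 319.]
-41 -41 45 [505. 245.]
-41 41 0 [325. 226.]
-41 41 45 [322. 151.]
41 -41 0 [382. 468.]
41 -41 45 [380. 395.]
41 41 0 [200. 369.]
41 41 45 [194. 295.]
```

View pics/d1.png

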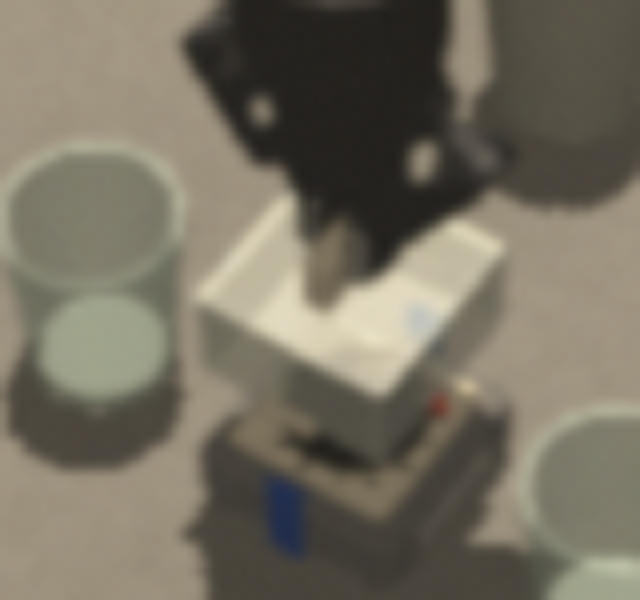

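```bash
python3 -m creep '[{"grip":8,"linear":[1.3,-0.9,7],"rot":[0,0,0]},{"grip":8,"linear":[0,0,7],"rot":[0,0,0]},{"grip":8,"linear":[0,0,7],"rot":[0,0,0]},{"grip":8,"linear":[0,0,4],"rot":[0,0,0]},{"grip":8,"linear":[0,0,0],"rot":[0,0,0]},{"grip":8,"linear":[0,0,0],"rot":[0,0,0]}]' 100
python3 - <<'E'
exec(open('st.py').read())
from rig import imaging
import cv2,numpy as np
from meas import *
p,d=imaging.capture('side');cv2.imwrite('pics/d2.png',up(p,205,180,80,75,8)[:,:,::-1])
E
```

```text
time_s: 20.15
eef_pos: [532.2, 216.8, 108.9]
ee_rot: [-0.0, 0.813, 0.582, -0.0]
force: [0.8, -0.2, -0.4]
grip_width: 0.115
20.15 pos [532.21 216.81 108.86] thx 71.21 q [-0.000e+00  8.131e-01  5.822e-01 -2.000e-04] F [ 0.85 -0.22 -0.4 ] T [0.008 0.006 0.031] g 9.83 j [ 0.18  0.54  1.5  -0.    1.1   0.51]
```

View pics/d2.png

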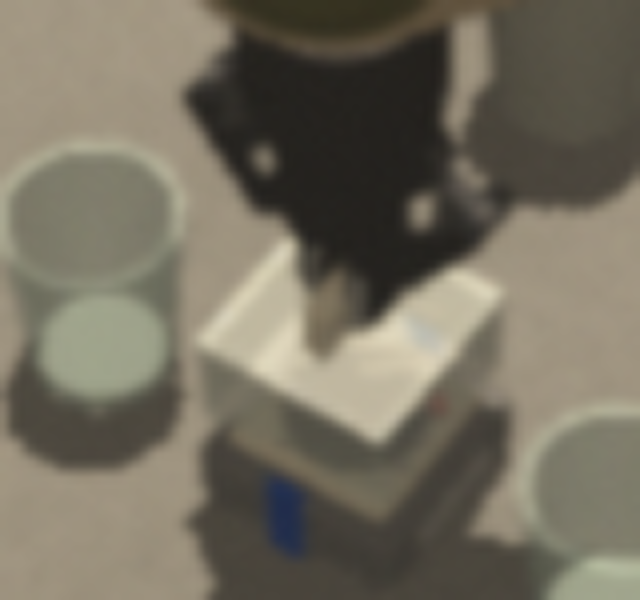

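```bash
python3 -m creep '[{"grip":8,"linear":[-1,0,3],"rot":[0,0,0]},{"grip":8,"linear":[0,0,3],"rot":[0,0,0]},{"grip":8,"linear":[0,0,2],"rot":[0,0,0]},{"grip":8,"linear":[0,0,0],"rot":[0,0,0]}]' 100;python3 st.py
python3 -m creep '[{"grip":8,"linear":[0,0,1.5],"rot":[0,0,0]},{"grip":8,"linear":[0,0,1.5],"rot":[0,0,0]},{"grip":8,"linear":[0,0,0],"rot":[0,0,0]}]';python3 st.py
```

```text
time_s: 20.53
eef_pos: [531.7, 215.8, 100.5]
ee_rot: [-0.0, 0.813, 0.582, -0.0]
force: [-0.6, 0.4, -1.5]
grip_width: 0.118
20.53 pos [531.7  215.79 100.47] thx 71.2 q [-2.000e-04  8.131e-01  5.821e-01 -4.000e-04] F [-0.55  0.35 -1.48] T [-0.027  0.006 -0.029] g 10.06 j [0.18 0.55 1.51 0.   1.09 0.51]
time_s: 20.78
eef_pos: [531.8, 215.7, 97.8]
ee_rot: [-0.0, 0.813, 0.582, -0.0]
force: [-1.3, -1.0, -0.6]
grip_width: 0.118
20.78 pos [531.81 215.74  97.76] thx 71.21 q [-0.000e+00  8.131e-01  5.822e-01 -3.000e-04] F [-1.27 -0.99 -0.55] T [-0.187  0.083 -0.216] g 10.05 j [ 0.18  0.55  1.51 -0.    1.08  0.51]
```

```bash
python3 -m creep '[{"grip":8,"linear":[0,0,1],"rot":[0,0,0]},{"grip":8,"linear":[0,0,1],"rot":[0,0,0]},{"grip":8,"linear":[0,0,0],"rot":[0,0,0]}]';python3 st.py
python3 -m creep '[{"grip":8,"linear":[0,0,1],"rot":[0,0,0]},{"grip":8,"linear":[0,0,1],"rot":[0,0,0]},{"grip":8,"linear":[0,0,0],"rot":[0,0,0]}]';python3 st.py
```

```text
time_s: 21.03
eef_pos: [532.1, 215.9, 96.0]
ee_rot: [0.0, 0.813, 0.582, 0.0]
force: [-0.1, -0.5, 0.3]
grip_width: 0.118
21.03 pos [532.07 215.86  96.02] thx 71.21 q [1.000e-04 8.131e-01 5.822e-01 2.000e-04] F [-0.13 -0.49  0.33] T [-0.083  0.     0.191] g 10.04 j [ 0.18  0.55  1.51 -0.    1.08  0.51]
time_s: 21.28
eef_pos: [532.2, 215.9, 94.2]
ee_rot: [0.0, 0.813, 0.582, 0.0]
force: [-0.0, -0.9, 1.9]
grip_width: 0.12
21.28 pos [532.23 215.91  94.22] thx 71.21 q [2.000e-04 8.130e-01 5.822e-01 4.000e-04] F [-0.02 -0.89  1.9 ] T [-0.154 -0.074  0.103] g 10.23 j [ 0.18  0.56  1.51 -0.    1.07  0.51]
```

```bash
python3 -m creep '[{"grip":8,"linear":[0,0,1],"rot":[0,0,0]},{"grip":8,"linear":[0,0,1],"rot":[0,0,0]},{"grip":8,"linear":[0,0,0],"rot":[0,0,0]}]';python3 st.py
python3 -m creep '[{"grip":8,"linear":[0,0,1],"rot":[0,0,0]},{"grip":8,"linear":[0,0,1],"rot":[0,0,0]},{"grip":8,"linear":[0,0,0],"rot":[0,0,0]}]';python3 st.py
python3 -m creep '[{"grip":8,"linear":[0,0,1],"rot":[0,0,0]},{"grip":8,"linear":[0,0,0.5],"rot":[0,0,0]},{"grip":8,"linear":[0,0,0],"rot":[0,0,0]}]';python3 st.py
```

```text
time_s: 21.53
eef_pos: [531.6, 215.9, 91.4]
ee_rot: [-0.0, 0.813, 0.582, -0.0]
force: [0.0, -0.2, -1.1]
grip_width: 0.113
21.53 pos [531.57 215.86  91.44] thx 71.21 q [-3.000e-04  8.130e-01  5.822e-01 -5.000e-04] F [ 0.01 -0.15 -1.07] T [-0.087 -0.017  0.092] g 9.65 j [0.18 0.56 1.52 0.   1.07 0.51]
time_s: 21.78
eef_pos: [531.7, 215.8, 89.5]
ee_rot: [-0.0, 0.813, 0.582, -0.0]
force: [-0.2, 0.8, -0.8]
grip_width: 0.116
21.78 pos [531.66 215.85  89.5 ] thx 71.2 q [-2.000e-04  8.131e-01  5.821e-01 -4.000e-04] F [-0.22  0.76 -0.76] T [-0.025  0.032 -0.089] g 9.95 j [0.18 0.56 1.52 0.   1.06 0.51]
time_s: 22.03
eef_pos: [531.8, 215.9, 88.3]
ee_rot: [-0.0, 0.813, 0.582, -0.0]
force: [-0.3, -0.5, 0.1]
grip_width: 0.118
22.03 pos [531.82 215.86  88.26] thx 71.21 q [-1.000e-04  8.131e-01  5.822e-01 -2.000e-04] F [-0.27 -0.46  0.14] T [-0.069  0.024  0.12 ] g 10.07 j [0.18 0.56 1.52 0.   1.06 0.51]
```

```bash
python3 - <<'E'
exec(open('st.py').read())
from rig import imaging
import cv2,numpy as np
from meas import *
p,d=imaging.capture('side');cv2.imwrite('pics/d3.png',up(p,215,195,70,65,9)[:,:,::-1])
C=s['eef_pos'];t=np.radians(th);x=np.array([np.cos(t),np.sin(t),0]);y=np.array([np.sin(t),-np.cos(t),0])
for a in(-41,41):
  for b in(-41,41):
    for z in (0,45): print(a,b,z,((proj('side',C+a*x+b*y+[0,0,z-49.8])[0]-[215,195])*9+4).round())
E
```

```text
22.03 pos [531.82 215.86  88.26] thx 71.21 q [-1.000e-04  8.131e-01  5.822e-01 -2.000e-04] F [-0.27 -0.46  0.14] T [-0.069  0.024  0.12 ] g 10.07 j [0.18 0.56 1.52 0.   1.06 0.51]
-41 -41 0 [474. 307.]
-41 -41 45 [476. 227.]
-41 41 0 [278. 203.]
-41 41 45 [275. 123.]
41 -41 0 [341. 473.]
41 -41 45 [339. 395.]
41 41 0 [141. 362.]
41 41 45 [135. 283.]
```

View pics/d3.png

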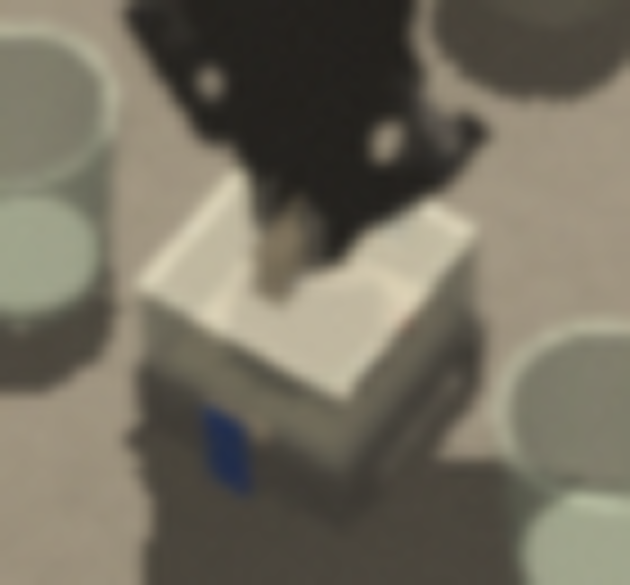

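```bash
python3 -m creep '[{"grip":8,"linear":[0,0,1],"rot":[0,0,0]},{"grip":8,"linear":[0,0,0],"rot":[0,0,0]},{"grip":8,"linear":[0,0,0],"rot":[0,0,0]}]' 120;python3 st.py
python3 -m creep '[{"grip":8,"linear":[0,0,1],"rot":[0,0,0]},{"grip":8,"linear":[0,0,0],"rot":[0,0,0]},{"grip":8,"linear":[0,0,0],"rot":[0,0,0]}]';python3 st.py
```

```text
time_s: 22.33
eef_pos: [531.6, 215.9, 87.0]
ee_rot: [-0.0, 0.813, 0.582, -0.0]
force: [0.6, -0.0, -4.5]
grip_width: 0.116
22.33 pos [531.62 215.87  87.03] thx 71.2 q [-3.000e-04  8.131e-01  5.821e-01 -4.000e-04] F [ 0.58 -0.   -4.54] T [ 0.003 -0.031 -0.002] g 9.93 j [0.18 0.57 1.52 0.   1.06 0.51]
time_s: 22.58
eef_pos: [532.1, 215.9, 86.7]
ee_rot: [0.0, 0.813, 0.582, 0.0]
force: [0.4, -0.6, -0.7]
grip_width: 0.116
22.58 pos [532.08 215.94  86.66] thx 71.21 q [1.000e-04 8.131e-01 5.822e-01 2.000e-04] F [ 0.36 -0.57 -0.7 ] T [ 0.02   0.021 -0.02 ] g 9.94 j [0.18 0.57 1.52 0.   1.06 0.51]
```

```bash
python3 -m creep '[{"grip":8,"linear":[0,0,0.8],"rot":[0,0,0]},{"grip":8,"linear":[0,0,0],"rot":[0,0,0]}]' 120;python3 st.py
python3 -m creep '[{"grip":8,"linear":[0,0,0.6],"rot":[0,0,0]},{"grip":8,"linear":[0,0,0],"rot":[0,0,0]}]';python3 st.py
```

```text
time_s: 22.75
eef_pos: [532.2, 215.9, 86.0]
ee_rot: [0.0, 0.813, 0.582, 0.0]
force: [0.5, 0.3, 0.8]
grip_width: 0.115
22.75 pos [532.18 215.92  85.96] thx 71.21 q [2.000e-04 8.131e-01 5.822e-01 4.000e-04] F [0.48 0.27 0.84] T [ 0.082 -0.049 -0.019] g 9.8 j [0.18 0.57 1.52 0.   1.05 0.51]
time_s: 22.92
eef_pos: [532.2, 216.0, 85.9]
ee_rot: [0.0, 0.813, 0.582, 0.0]
force: [-2.4, 0.5, 6.0]
grip_width: 0.119
22.92 pos [532.22 215.96  85.91] thx 71.22 q [2.000e-04 8.130e-01 5.822e-01 5.000e-04] F [-2.4   0.55  6.01] T [-0.084  0.36   0.037] g 10.2 j [ 0.18  0.57  1.52 -0.    1.05  0.51]
```

```bash
python3 -m creep '[{"grip":8,"linear":[0,0,0.6],"rot":[0,0,0]},{"grip":8,"linear":[0,0,0.3],"rot":[0,0,0]},{"grip":8,"linear":[0,0,0],"rot":[0,0,0]}]' 120;python3 st.py
python3 -m creep '[{"grip":8,"linear":[0,0,0.5],"rot":[0,0,0]},{"grip":8,"linear":[0,0,0],"rot":[0,0,0]},{"grip":8,"linear":[0,0,0],"rot":[0,0,0]}]';python3 st.py
```

```text
time_s: 23.17
eef_pos: [532.3, 216.0, 85.9]
ee_rot: [0.0, 0.813, 0.582, 0.001]
force: [-4.7, -0.3, 13.2]
grip_width: 0.115
23.17 pos [532.27 215.97  85.89] thx 71.22 q [4.000e-04 8.130e-01 5.823e-01 6.000e-04] F [-4.66 -0.34 13.15] T [-0.244  0.914  0.04 ] g 9.81 j [ 0.18  0.57  1.52 -0.    1.05  0.51]
time_s: 23.42
eef_pos: [532.3, 216.0, 85.9]
ee_rot: [0.0, 0.813, 0.582, 0.001]
force: [-6.9, -1.3, 16.7]
grip_width: 0.117
23.42 pos [532.32 215.98  85.89] thx 71.22 q [5.000e-04 8.130e-01 5.823e-01 8.000e-04] F [-6.93 -1.31 16.75] T [-0.326  1.147  0.007] g 9.96 j [ 0.18  0.57  1.52 -0.    1.05  0.51]
```

```bash
python3 -m creep '[{"grip":8,"linear":[0,0,-1],"rot":[0,0,0]},{"grip":8,"linear":[0,0,-0.7],"rot":[0,0,0]},{"grip":8,"linear":[0,0,0],"rot":[0,0,0]}]';python3 st.py
python3 -m creep '[{"grip":16,"linear":[0,0,0],"rot":[0,0,0]},{"grip":22,"linear":[0,0,0],"rot":[0,0,0]},{"grip":30,"linear":[0,0,0],"rot":[0,0,0]},{"grip":30,"linear":[0,0,-5],"rot":[0,0,0]},{"grip":30,"linear":[0,0,-20],"rot":[0,0,0]},{"grip":30,"linear":[0,0,-35],"rot":[0,0,0]},{"grip":30,"linear":[0,0,-35],"rot":[0,0,0]},{"grip":30,"linear":[0,0,-35],"rot":[0,0,0]},{"grip":30,"linear":[0,0,-35],"rot":[0,0,0]}]' 20
python3 st.py
python3 -m creep '[{"grip":30,"linear":[-30,0,-5],"rot":[0,0,0]},{"grip":30,"linear":[-30,0,0],"rot":[0,0,0]},{"grip":30,"linear":[-30,0,0],"rot":[0,0,0]},{"grip":30,"linear":[-30,0,0],"rot":[0,0,0]},{"grip":30,"linear":[-30,0,0],"rot":[0,0,0]},{"grip":30,"linear":[-30,0,0],"rot":[0,0,0]},{"grip":30,"linear":[-30,0,0],"rot":[0,0,0]},{"grip":30,"linear":[-30,0,0],"rot":[0,0,0]},{"grip":30,"linear":[-30,0,0],"rot":[0,0,0]},{"grip":30,"linear":[-30,0,0],"rot":[0,0,0]},{"grip":30,"linear":[-30,0,0],"rot":[0,0,0]},{"grip":30,"linear":[0,0,0],"rot":[0,0,0]}]'
python3 - <<'E'
exec(open('st.py').read())
from rig import imaging
import cv2,numpy as np
from meas import *
P={}
for n in('side','top'):
    p,d=imaging.capture(n); np.savez(f"{n}9.npz",p=p,d=d);P[n]=p
cv2.imwrite('pics/t9.png',np.hstack([up(P['top'],207,177,40,40,10),up(P['side'],228,212,40,40,10)])[:,:,::-1])
cv2.imwrite('pics/top9.png',P['top'][:,:,::-1])
t=np.radians(71.2);x=np.array([np.cos(t),np.sin(t),0]);y=np.array([np.sin(t),-np.cos(t),0])
for n,o in(('top',(207,177)),('side',(228,212))):
  for a in(-41,41):
    for b in(-41,41): print(n,a,b,((proj(n,np.array([531.9,215.9,81])+a*x+b*y)[0]-o)*10+5).round())
d=np.load('top9.npz')['d']
for v in range(190,204,3): print([ (lambda o,r:round(float((o+r*d[v,u])[2])))(*ray('top',(u,v))) for u in range(217,238,3)])
E
```

```text
time_s: 23.67
eef_pos: [532.2, 215.9, 85.9]
ee_rot: [0.0, 0.813, 0.582, 0.0]
force: [-1.6, -0.5, 6.2]
grip_width: 0.118
23.67 pos [532.19 215.93  85.91] thx 71.21 q [2.000e-04 8.131e-01 5.822e-01 4.000e-04] F [-1.58 -0.54  6.21] T [-0.098  0.262 -0.032] g 10.07 j [ 0.18  0.57  1.52 -0.    1.05  0.51]
time_s: 24.42
eef_pos: [531.6, 215.8, 252.5]
ee_rot: [0.0, 0.813, 0.582, 0.0]
force: [-0.4, -0.4, -0.1]
grip_width: 0.351
24.42 pos [531.57 215.83 252.49] thx 71.21 q [0.000e+00 8.131e-01 5.822e-01 1.000e-04] F [-0.41 -0.4  -0.13] T [0.001 0.018 0.013] g 29.95 j [0.18 0.41 1.31 0.   1.42 0.51]
time_s: 25.42
eef_pos: [424.5, -100.0, 255.7]
ee_rot: [0.0, 0.814, 0.581, -0.0]
force: [-0.3, 0.7, -0.7]
grip_width: 0.355
25.42 pos [ 424.48 -100.    255.67] thx 70.97 q [ 5.000e-04  8.142e-01  5.805e-01 -4.000e-04] F [-0.32  0.67 -0.66] T [0.009 0.047 0.024] g 30.3 j [-0.5   0.1   1.7  -0.    1.34 -0.17]
top -41 -41 [269. 348.]
top -41 41 [350. 110.]
top 41 -41 [ 31. 268.]
top 41 41 [112.  30.]
side -41 -41 [399.  88.]
side -41 41 [176. -28.]
side 41 -41 [247. 274.]
side 41 41 [ 20. 150.]
[80, 81, 82, 82, 85, 81, 84]
[81, 110, 87, 81, 85, 80, 80]
[82, 109, 105, 107, 110, 84, 84]
[73, 79, 86, 82, 108, 86, 78]
[82, 78, 86, 82, 78, 79, 79]
```

View pics/t9.png

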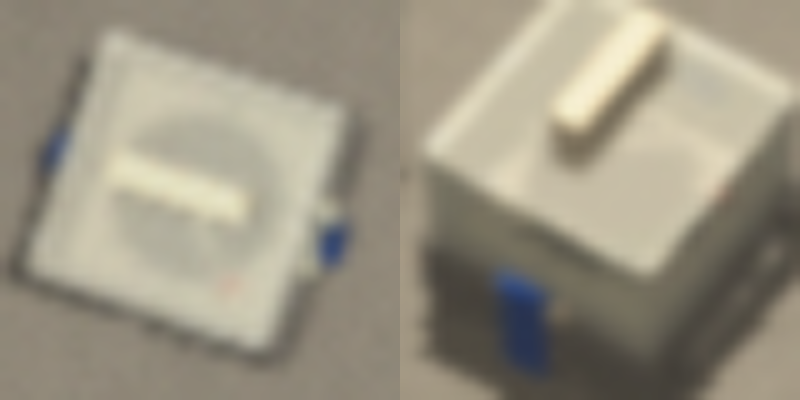

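View pics/top9.png

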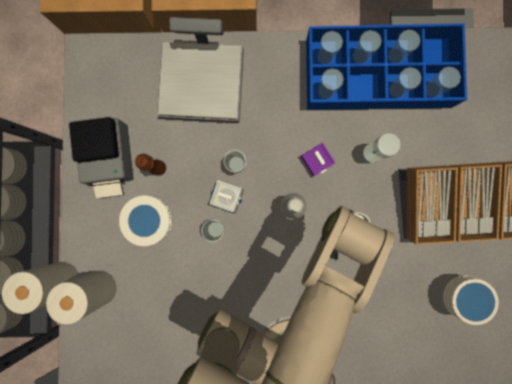

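```bash
python3 - <<'E'
import numpy as np
from meas import *
for k in('0','5','9'):
  for n,u,v in(('top',205,175),('side',228,212)):
    I=up(np.load(f'{n}{k}.npz')['p'],u,v,44,44).astype(int);m=(I[...,2]-I[...,0]>45)
    nl,L,S,C=cv2.connectedComponentsWithStats(m.astype(np.uint8))
    print(k,n,[((C[i]/8+[u,v]).round(2),(S[i,:4]/8).round(1),S[i,4]//64) for i in range(1,nl) if S[i,4]>150])
E
```

```text
0 top [(array([213.41, 191.89]), array([ 7.1, 15.4,  2.6,  3.1]), np.int32(6)), (array([240.12, 201.18]), array([34.4, 24.9,  1.6,  2.6]), np.int32(3))]
0 side [(array([257.92, 220.46]), array([28.5,  6.6,  3. ,  3.8]), np.int32(8)), (array([239.9 , 241.27]), array([10.4, 28.1,  3.2,  2.4]), np.int32(4))]
5 top [(array([213.33, 192.27]), array([ 7.1, 15.8,  2.5,  3.1]), np.int32(5)), (array([240.22, 201.2 ]), array([34.4, 25. ,  1.9,  2.5]), np.int32(3))]
5 side [(array([257.94, 220.45]), array([28.4,  6.6,  3.1,  3.9]), np.int32(8)), (array([240.29, 241.43]), array([10.9, 28.2,  3. ,  2.5]), np.int32(5))]
9 top []
9 side [(array([239.91, 241.2 ]), array([10.2, 27.9,  3.5,  2.8]), np.int32(6))]
```

```bash
python3 -c "
from rig import ctrl
print(ctrl.finish_job())"
```

```text
the job is handed in; nothing more can be done
None
```

The timer is wound to its red marker and the splash cover is on and seated. I handed the job in at about 25.5 s with the arm clear of everything.

- **Knob:** I pressed down on the knob with about 14–16 N, gripped the bar at 100 N and turned it 102° clockwise. The bar was released at -159.6° in the world frame. The marker measures between -159° and -161°, so the pointer is on it to within about 2°, which is as fine as the pictures allow.
- **Timer position:** Before covering, it was within about 1 mm and 1° of where it started. The left hook showed a shift of about 1 mm after the turn and read within 0.1 pixel of its starting place at the end.
- **Cover:** I lifted it over the shaker, centred it and pushed it straight down with up to 17 N. It stopped at its home height (36.1 mm measured), and the roof corners in the side view match the home position to about 1 mm.
- **Hooks:** The left hook was back at its rest position in the side view. The right hook looked upright in the top view, with the lug beside it, but my colour check could not pick it out through the cover.
- **Doubtful point:** I never saw the expected 8–15 N of hook resistance on the way down. There was only a brief downward pull of 4.5 N about 1 mm above home, then a firm stop, which I took as the hooks clicking. I did not test the latch by pulling up on it.
- **Surroundings:** Most bystanders looked unmoved in the last overhead picture. The arm hid most of the ramekins there, so they were only judged by the clearance I kept.

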